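# Turn the veneered panel over and clamp it in the jig

## Task

Pick up the small plywood panel from the wooden block, turn it over so that its dark walnut face is up, and lay it flat on the jig's aluminium bed, centred across the bed, squarely and flush against the red fence; never let it drop or flop over (the slotted stand is there for parking it on edge while you change grip). Then turn the jig's orange clamp knob clockwise until it clicks past its detent and its steel finger locks over the panel. Leave the other things on the bench where they are.

Things in the scene. Friction and masses are not known exactly. Their poses are not given: they have to be found in the camera images.
- panel: loose plywood panel, 58 (its x) x 100 (its y) x 9 (its z) mm, 50 g; pale plain face on +z, which is up at the start, dark walnut face with a brass disc on -z. Origin at the centre of the panel, 4.5 mm inside each face. It is symmetric: either end may go to the fence.
- block: fixed pale wooden block, 36 (x) x 84 (y) x 40 (z) mm, on which the panel lies at the start, its 58 mm width overhanging both sides by 11 mm. Origin at the centre of its underside.
- stand: fixed slotted parking stand, blue base 100 (x) x 80 (y) x 8 mm; origin under its centre. The slot runs along x through the origin, 80 mm long, ends open; 14 mm wide from its floor at z = 8 mm to z = 28 mm, then flares to about 28 mm wide at its top, z = 44 mm. A panel stands in it on its 58 mm edge, leaning a little
- jig: fixed clamping jig; origin at the underside. Grey base plate x = -55 to 55, y = -123 to 67, 10 mm thick; aluminium bed 36 mm wide (x), y = -39 to 45, top at z = 40 mm; red fence 70 mm long (x), its face that stops the panel at y = -50 and looking to +y, top at z = 48 mm. Clamp axis at x = 0, y = -84, behind the fence.
- seat (a point): on the jig, axes as the jig's, at jig x = 0, y = 0, z = 44.5 mm: where the panel's centre is when it lies flat on the bed, centred and flush to the fence, its 100 mm length along the jig's y. The bed is open on all sides but the fence's
- clamp_grip (a point): on the axis of the orange clamp knob, 73 mm above the jig's underside. The knob is an upright bar 44 x 12 mm, 58.5 to 84.5 mm above the underside; the steel finger (52 mm from the axis, just below the bar) points the same way: along the jig's +y (over fence and panel) at joint value 1.4, turned counter-clockwise from there by (1.4 - value), seen from above
- clamp (a joint): angle of the clamp knob, rad; grows as it is turned clockwise seen from above; open at 0 to 0.2, a sprung detent whose crest is at 0.95, locked beyond 1.15, end stop at 1.4. It takes about 0.1 N m to pass the detent.
- tape: loose yellow tape roll, 90 mm across, 48 mm high; bystander. Origin under its centre.
- plybox: loose open plywood box 70 x 120 x 60 mm; bystander. Origin under its centre.
- screwdriver: loose screwdriver lying along its x; bystander.
- square: loose steel try square, blade 120 mm, stock 90 mm, 12 mm high; bystander.
- pencil: loose yellow carpenter's pencil, 170 mm long, 7 mm high; bystander.
- offcut: loose plywood offcut 60 x 140 x 12 mm; bystander.
- file: loose file with a black handle, 210 mm long along its x, 20 mm high; bystander.
Not all that is in view belongs to the job. Leave any yellow look-alike of the jig alone. Leave any green look-alike of the panel alone.

How it is judged:
By the outcome, as a careful person would: the job done as asked, in the order asked, and still so for the second after the job is handed in, with the robot touching nothing.
It also fails if it takes over 69 s, if anything falls off the work surface, if the arm or the gripper's body presses on something with over 40 N, if the wrist force passes 120 N, or if a joint passes its speed limit or range.

## Robot

A 6-joint arm with a two-finger parallel gripper is mounted at the origin on the work surface. World frame = base frame: x ahead of the robot, y to its left, z up, the work surface at z = 0. Lengths are in mm, angles in rad, forces in N, time in s.
With the tool pointing down it reaches from about 325 to 900 mm from the base axis. Payload 6.1 kg.
Tool frame: the origin (TCP) lies midway between the tips of the shut fingers; the grasp point (between the pads) lies 19 mm behind it (arm.tcp_to_grasp is the distance from the TCP to the grasp point, in mm); z points along the fingers, y is the line along which they close (so a half turn about z gives the same grasp; the last joint's range is limited). The gripper opens to 87 mm and grips with 3 to 60 N. Pads are 19 mm wide; open, the fingers measure 117 mm over their backs; the gripper's body (75 mm by 190 mm) begins 51 mm behind the grasp point.
Start: joints at [-1.269, 0.22, 1.526, -0, 1.395, -0.126], TCP at [259.286, -568.671, 222.538] pointing down, gripper open.
Joint ranges: [-2.98, 2.98], [-0.91, 2.08], [0.09, 2.57], [-1.24, 4.39], [0.2, 2.65], [-2.68, 2.68]. Speed limits (rad/s): [2.57, 2.57, 3.01, 3.14, 3.14, 3.14].

## Interface

Orientations are given as a unit quaternion [x, y, z, w].
In Python, from station import arm gives the robot as it stands.
- The arm moves only by the tool play_rows, never from a script. Its argument "plan" is a list of rows, each an object of numbers: "dx", "dy", "dz": the shift along the tool's x, y, z each as a share of 0.1 m, from -1 to 1; "ax", "ay", "az": the turn, a rotation vector about the tool's x, y, z each as a share of 2 rad, from -1 to 1. A call has 1 to 20 rows; each row is the pose to reach, as a shift and turn from the pose commanded when the call began, along the tool's axes at that moment; what a row does not reach only later rows make up. A row lasts 1/12 s, in which the tool goes at most 41.7 mm and 7.16 degrees, less where a joint would pass 70% of its speed; a pose out of reach is approached as far as the arm can. A call with a number of a shift or a turn outside -1 to 1 is refused whole. A call with a gripper value outside its range is refused whole. "fingers" is the closure, from 0 (fully open) to 1 (shut), set as the call begins (left out, the last holds). The fingers move at their own pace and stop on an object; the grip force is fixed at half the most. Time passes only in rows, so rows that repeat a pose let the fingers close. It gives the time, the measured TCP pose, the force, the opening and the grip force at its end, in the units of the state.
- arm.sense(): the state, without advancing time (a new reading comes with each control period).
- arm.snapshot(name): name is "scene" or "top" or "wrist"; returns a dict with "image" (480x640x3 uint8, red, green, blue), "fx", "fy", "cx", "cy" (pixels), "extrinsics" (4x4, takes a point from camera to world coordinates); the wrist camera has in their place "tool_from_camera" (4x4, takes a point from camera to tool coordinates, whose origin is the TCP and whose axes are the flange's). Camera axes: x right, y up, looking along -z (the intrinsics and any distortion apply to the point x, -y, -z); pixel columns grow to the right and rows downward; lengths in mm; the calibration is good to about 2 mm. A picture is of the moment at which its call begins: read the wrist's pose just before it. There is no depth.
- arm.job_done(): hands the job in; it is judged then, once.
The state is a dict: "time_s": time; "joint_pos": joint angles; "qvel": joint speeds; "joint_efforts": joint torques, N m; "position": TCP position; "ee_rot": TCP orientation; "ft_force": force on the tool from outside, world axes, zero at the start; "ft_torque": the same for the moment, N m; "width": finger opening in mm; "finger_force": force on a finger pad.
Only numpy, scipy, OpenCV 4.12 (cv2) and the standard library are available. Lean on these libraries where they do the work, as an engineer would, in place of code of your own. Each camera call takes 0.05 s, during which the arm holds its last target. There are 200 camera calls.

## Working session

There is one attempt and no reset: what is moved stays moved. The work goes in short steps, Python scripts to look and compute and a tool call to move; the robot and the scene stay as the last step left them, time stands still between calls to the robot, and variables do not carry over. Pictures are saved under pics/ and viewed, at most 10 in all, crops included, and the job is handed in when it is done.

Besides the shell and the picture viewer there is one more tool, called as name(argument=value, ...) on one line, values as JSON. play_rows: Moves the arm, as the interface text tells. Its arguments: {"type":"object","properties":{"plan":{"type":"array"},"fingers":{"type":"number"}},"required":["plan"]}

```bash
ls; mkdir -p pics
python3 - <<'E'
from station import arm
import cv2,numpy as np
s=arm.sense(); print({k:np.round(v,3) for k,v in s.items()}, arm.tcp_to_grasp)
for n in ["scene","top"]:
    d=arm.snapshot(n); cv2.imwrite(f"pics/{n}0.png",d["image"][:,:,::-1]); np.savez(f"{n}0.npz",**d)
    print([k for k in d],d["fx"],d["fy"],d["cx"],d["cy"]); print(np.round(d["extrinsics"],3))
d=arm.snapshot("wrist");print(d["tool_from_camera"],d["fx"],d.keys())
E
```

```text
pics
{'time_s': np.float64(0.0), 'joint_pos': array([-1.269,  0.221,  1.528, -0.   ,  1.395, -0.126]), 'qvel': array([ 0.   , -0.   ,  0.002,  0.001, -0.   , -0.   ]), 'joint_efforts': array([-2.0000e-03, -4.9461e+01, -3.8738e+01,  7.0000e-02,  5.7000e-02,
       -0.0000e+00]), 'position': array([ 259.089, -568.079,  221.417]), 'ee_rot': array([ 0.977,  0.212, -0.   , -0.001]), 'ft_force': array([-0.483,  0.081,  0.278]), 'ft_torque': array([ 0.015,  0.005, -0.026]), 'finger_force': np.float64(0.0), 'width': np.float64(86.928)} 18.700000000000003
['image', 'fx', 'fy', 'cx', 'cy', 'extrinsics'] 530.8055244863181 530.8055244863181 323.4341424963005 238.00150552005448
[[ 7.39000e-01 -4.45000e-01  5.06000e-01  1.09360e+03]
 [ 6.74000e-01  4.74000e-01 -5.67000e-01 -6.45491e+02]
 [ 1.20000e-02  7.60000e-01  6.50000e-01  8.11060e+02]
 [ 0.00000e+00  0.00000e+00  0.00000e+00  1.00000e+00]]
['image', 'fx', 'fy', 'cx', 'cy', 'extrinsics'] 556.8038938345246 556.8038938345246 312.1082636683527 237.0585918828101
[[-1.100000e-02  9.890000e-01 -1.480000e-01  3.050600e+02]
 [-1.000000e+00 -1.000000e-02  5.000000e-03  1.604000e+01]
 [ 4.000000e-03  1.480000e-01  9.890000e-01  1.481611e+03]
 [ 0.000000e+00  0.000000e+00  0.000000e+00  1.000000e+00]]
[[-8.77369196e-04  9.69690997e-01  2.44332972e-01  6.56002774e+01]
 [ 9.99999607e-01  8.20221946e-04  3.35636300e-04 -1.39533431e-01]
 [ 1.25056232e-04  2.44333170e-01 -9.69691336e-01 -1.61564368e+02]
 [ 0.00000000e+00  0.00000000e+00  0.00000000e+00  1.00000000e+00]] 400.0601185589263 dict_keys(['image', 'fx', 'fy', 'cx', 'cy', 'tool_from_camera'])
```

View pics/scene0.png

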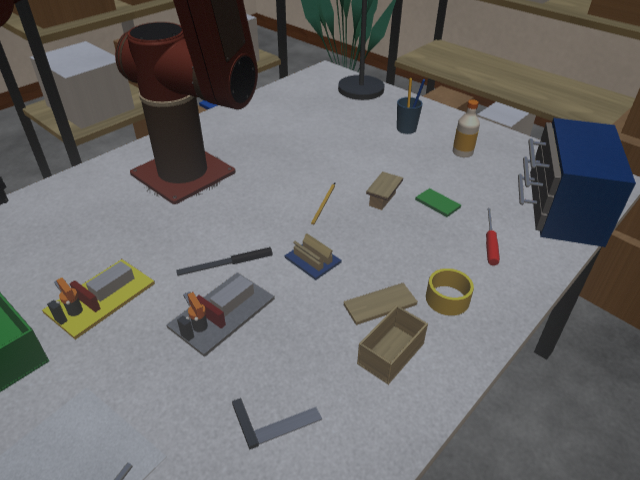

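View pics/top0.png

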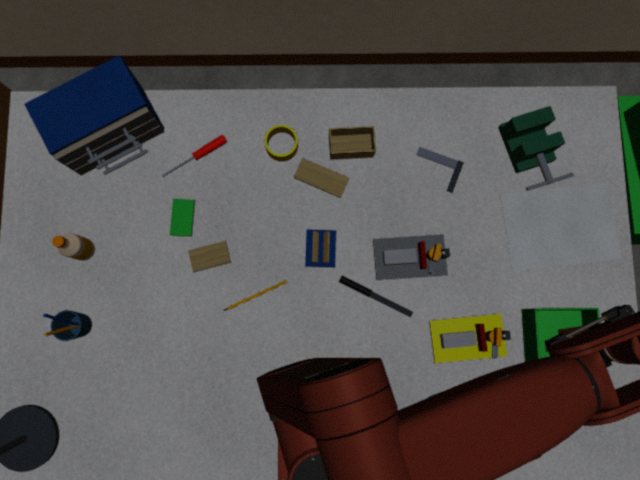

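Candidates (top image): panel on block (210,256); confusable with it are the green look-alike (182,217) and the offcut (321,177). The grey jig is at (410,257), with its yellow look-alike at (468,338). The stand is at (321,248). I choose the pale panel at (210,256), which is raised with the block under it in the scene view at (385,188), and the grey jig. Next is one close crop.

```bash
cat > h.py <<'E'
import numpy as np, cv2
from scipy.spatial.transform import Rotation as R
from scipy.optimize import least_squares
def load(n): return dict(np.load(n+".npz"))
def proj(P,d,T=None):
    T=d["extrinsics"] if T is None else T
    p=(np.atleast_2d(P)-T[:3,3])@T[:3,:3]
    return np.c_[d["cx"]+d["fx"]*p[:,0]/-p[:,2], d["cy"]-d["fy"]*p[:,1]/-p[:,2]]
def onplane(px,z,d,T=None):
    T=d["extrinsics"] if T is None else T
    px=np.atleast_2d(px)
    r=np.c_[(px[:,0]-d["cx"])/d["fx"],-(px[:,1]-d["cy"])/d["fy"],-np.ones(len(px))]@T[:3,:3].T
    return T[:3,3]+r*((z-T[2,3])/r[:,2])[:,None]
def place(P,x,y,a):
    c,s=np.cos(a),np.sin(a); P=np.atleast_2d(P)
    return np.c_[x+c*P[:,0]-s*P[:,1],y+s*P[:,0]+c*P[:,1],P[:,2]]
E
python3 - <<'E'
from h import *
S=[("scene0",(385,190)),("scene0",(221,311)),("scene0",(313,255)),("top0",(210,256)),("top0",(410,257)),("top0",(321,248))]
H=[26,55,32,26,42,22]
t=[]
for (n,c),h in zip(S,H):
    im=load(n)["image"][:,:,::-1]; s=im[c[1]-h:c[1]+h,c[0]-h:c[0]+h]
    t.append(cv2.resize(s,(264,264),interpolation=cv2.INTER_CUBIC))
cv2.imwrite("pics/c1.png",np.vstack([np.hstack(t[:3]),np.hstack(t[3:])]))
E
```

```text
(no output)
```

View pics/c1.png

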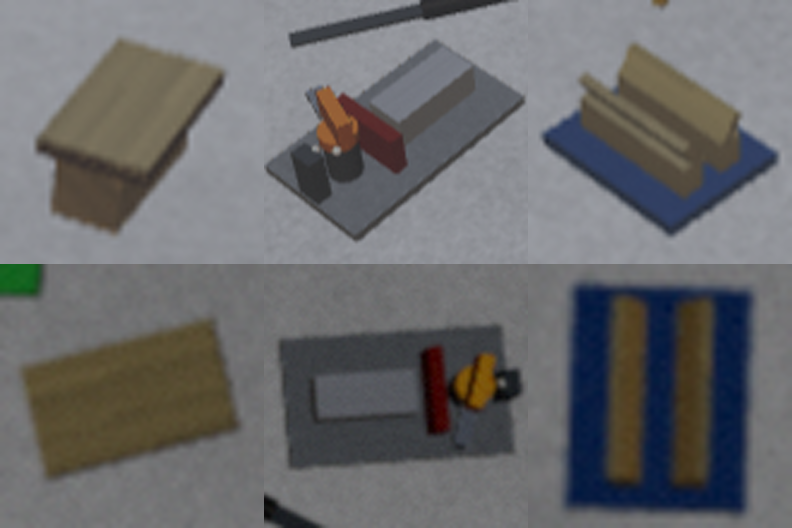

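The crop shows a pale panel overhanging its block, the grey jig (red fence, orange knob to the image right, i.e. world −y), and the blue stand. The choice is confirmed, so I'll fit poses from the corner pixels in both views.

Run:
```python
from h import *
sc,tp=load("scene0"),load("top0")
def px(u,c,h): return np.array(c)-h+(np.array(u,float)+.5)*2*h/264-.5
def fit(M1,p1,M2,p2,x0):
    f=lambda v:np.r_[(proj(place(M1,*v),sc)-p1).ravel(),(proj(place(M2,*v),tp)-p2).ravel()]
    r=least_squares(f,x0,loss="soft_l1"); print(np.round(r.x,3),np.round(r.fun,1))
    for M,p,d in((M1,p1,sc),(M2,p2,tp)):
        r=least_squares(lambda v:(proj(place(M,*v),d)-p).ravel(),x0);print("  ",np.round(r.x,3))
def box(x0,x1,y0,y1,z): return np.array([[x1,y1,z],[x0,y1,z],[x0,y0,z],[x1,y0,z]],float) # far-left,near-left,near-right,far-right
B=box(-29,29,-50,50,49)
# scene order: which is far-left etc. print centre guesses
for n,u,c,h,z,d in [("panel t",[(22,103),(213,56),(238,164),(50,213)],(210,256),26,49,tp),("panel s",[(122,38),(224,73),(148,170),(39,138)],(385,190),26,49,sc),
 ("jig t",[(15,76),(237,61),(251,188),(26,203)],(410,257),42,10,tp),("jig s",[(172,41),(260,100),(94,236),(0,164)],(221,311),55,10,sc),
 ("stand t",[(46,20),(223,28),(216,247),(38,241)],(321,248),22,8,tp),("stand s",[(15,137),(144,233),(249,157)],(313,255),32,8,sc)]:
    W=onplane(px(u,c,h),z,d)[:,:2]; print(n,np.round(W,1).tolist(),"mean",np.round(W.mean(0),1),"edges",np.round(np.linalg.norm(np.roll(W,-1,0)-W,axis=1),1),"dir",np.round(np.arctan2(*(np.roll(W,-1,0)-W).T[::-1]),3))
```

```text
panel t [[489.4, 330.6], [512.6, 233.5], [457.0, 220.1], [433.0, 315.2]] mean [473.  274.9] edges [99.8 57.2 98.  58.5] dir [-1.336 -2.906  1.818  0.267]
panel s [[431.7, 322.8], [488.5, 332.8], [510.7, 240.3], [456.1, 224.9]] mean [471.8 280.2] edges [ 57.7  95.2  56.8 100.9] dir [ 0.175 -1.335 -2.868  1.815]
jig t [[519.0, -152.8], [529.9, -342.3], [421.6, -349.1], [411.0, -159.1]] mean [ 470.4 -250.8] edges [189.8 108.6 190.3 108.2] dir [-1.513 -3.079  1.626  0.059]
jig s [[412.1, -158.1], [521.9, -154.0], [531.9, -339.1], [419.4, -346.2]] mean [ 471.3 -249.4] edges [109.9 185.4 112.8 188.3] dir [ 0.037 -1.517 -3.079  1.609]
stand t [[548.0, 23.8], [543.6, -55.2], [445.5, -50.4], [449.0, 28.3]] mean [496.5 -13.4] edges [79.2 98.3 78.8 99.2] dir [-1.627  3.093  1.526 -0.045]
stand s [[445.4, -49.9], [546.6, -55.8], [548.5, 25.0]] mean [513.5 -26.9] edges [101.4  80.8 127.4] dir [-0.059  1.547 -2.514]
```

Panel ≈(472,277) yaw 0.245; jig origin ≈(469,−222) yaw 0.058; stand ≈(496.5,−13.4) yaw −0.047. Moving over the jig to see it from the wrist.

play_rows(plan=[{"dx":0.5,"dy":-0.5,"az":-0.3},{"dx":1,"dy":-1,"az":-0.6},{"dx":1,"dy":-1,"az":-0.6},{"dx":1,"dy":-1,"az":-0.6},{"dx":1,"dy":-1,"az":-0.6},{"dx":1,"dy":-1,"az":-0.6},{"dx":1,"dy":-1,"az":-0.6},{"dx":1,"dy":-1,"az":-0.6},{"dx":1,"dy":-1,"az":-0.6},{"dx":1,"dy":-1,"az":-0.6},{"dx":1,"dy":-1,"az":-0.6}])

```text
invalid input
```

play_rows(plan=[{"dx":0.93,"dy":0.86},{"dx":0.93,"dy":0.86},{"dx":0.93,"dy":0.86},{"dx":0.93,"dy":0.86}])

```text
invalid input
```

play_rows(plan=[{"dx":0.93,"dy":0.86},{"dx":0.93,"dy":0.86},{"dx":0.93,"dy":0.86},{"dx":0.93,"dy":0.86},{"dx":0.93,"dy":0.86},{"dx":0.93,"dy":0.86}])

```text
invalid input
```

play_rows(plan=[{"dx":1,"dy":-1,"dz":0,"ax":0,"ay":0,"az":-0.6},{"dx":1,"dy":-1,"dz":0,"ax":0,"ay":0,"az":-0.6},{"dx":1,"dy":-1,"dz":0,"ax":0,"ay":0,"az":-0.6},{"dx":1,"dy":-1,"dz":0,"ax":0,"ay":0,"az":-0.6},{"dx":1,"dy":-1,"dz":0,"ax":0,"ay":0,"az":-0.6},{"dx":1,"dy":-1,"dz":0,"ax":0,"ay":0,"az":-0.6},{"dx":1,"dy":-1,"dz":0,"ax":0,"ay":0,"az":-0.6},{"dx":1,"dy":-1,"dz":0,"ax":0,"ay":0,"az":-0.6},{"dx":1,"dy":-1,"dz":0,"ax":0,"ay":0,"az":-0.6},{"dx":1,"dy":-1,"dz":0,"ax":0,"ay":0,"az":-0.6},{"dx":1,"dy":-1,"dz":0,"ax":0,"ay":0,"az":-0.6}])

```text
time_s: 1.07
position: [308.7, -435.9, 222.2]
ee_rot: [0.686, 0.728, 0.0, -0.0]
ft_force: [0.8, -0.6, 0.7]
width: 87.0
finger_force: 0.0
```

play_rows(plan=[{"dx":0.93,"dy":0.86,"dz":0,"ax":0,"ay":0,"az":0},{"dx":0.93,"dy":0.86,"dz":0,"ax":0,"ay":0,"az":0},{"dx":0.93,"dy":0.86,"dz":0,"ax":0,"ay":0,"az":0},{"dx":0.93,"dy":0.86,"dz":0,"ax":0,"ay":0,"az":0}])

```text
time_s: 1.4
position: [392.7, -333.4, 222.4]
ee_rot: [0.686, 0.728, 0.002, -0.0]
ft_force: [-0.1, -0.1, 0.6]
width: 87.1
finger_force: 0.0
```

play_rows(plan=[{"dx":0.93,"dy":0.86,"dz":0,"ax":0,"ay":0,"az":0},{"dx":0.93,"dy":0.86,"dz":0,"ax":0,"ay":0,"az":0},{"dx":0.93,"dy":0.86,"dz":0,"ax":0,"ay":0,"az":0},{"dx":0.93,"dy":0.86,"dz":0,"ax":0,"ay":0,"az":0},{"dx":0.93,"dy":0.86,"dz":0,"ax":0,"ay":0,"az":0},{"dx":0.93,"dy":0.86,"dz":0,"ax":0,"ay":0,"az":0}])

```text
time_s: 1.9
position: [469.6, -240.9, 222.3]
ee_rot: [0.687, 0.727, -0.0, -0.0]
ft_force: [0.1, -0.5, -0.8]
width: 87.0
finger_force: 0.0
```

```bash
cat >> h.py <<'E'
def snapw(tag):
    from station import arm
    s=arm.sense(); d=arm.snapshot("wrist")
    T=np.eye(4); T[:3,:3]=R.from_quat(s["ee_rot"]).as_matrix(); T[:3,3]=s["position"]
    d["extrinsics"]=T@d["tool_from_camera"]; np.savez(tag+".npz",**d,q=s["joint_pos"],T=T)
    cv2.imwrite(f"pics/{tag}.png",d["image"][:,:,::-1]); return s,d
E
python3 -c "
from h import *
s,d=snapw('w_jig');print(s['joint_pos'])"
```

```text
[-6.23035424e-01 -1.21468148e-02  1.77824401e+00 -7.60329770e-04
  1.37594651e+00 -6.79627955e-01]
```

play_rows(plan=[{"dx":0.8,"dy":0.13,"dz":0,"ax":0,"ay":0,"az":0},{"dx":0.8,"dy":0.13,"dz":0,"ax":0,"ay":0,"az":0},{"dx":0.8,"dy":0.13,"dz":0,"ax":0,"ay":0,"az":0}])

```text
time_s: 2.2
position: [477.8, -156.6, 222.3]
ee_rot: [0.687, 0.727, 0.001, -0.001]
ft_force: [-0.7, 0.5, -1.7]
width: 87.2
finger_force: 0.0
```

play_rows(plan=[{"dx":0.8,"dy":0.13,"dz":0,"ax":0,"ay":0,"az":0},{"dx":0.8,"dy":0.13,"dz":0,"ax":0,"ay":0,"az":0},{"dx":0.8,"dy":0.13,"dz":0,"ax":0,"ay":0,"az":0}])

```text
time_s: 2.45
position: [486.5, -75.9, 222.6]
ee_rot: [0.686, 0.727, 0.001, -0.001]
ft_force: [0.8, 0.1, -0.2]
width: 86.8
finger_force: 0.0
```

play_rows(plan=[{"dx":0.7,"dy":0.13,"dz":0,"ax":0,"ay":0,"az":0},{"dx":0.7,"dy":0.13,"dz":0,"ax":0,"ay":0,"az":0},{"dx":0.7,"dy":0.13,"dz":0,"ax":0,"ay":0,"az":0},{"dx":0.7,"dy":0.13,"dz":0,"ax":0,"ay":0,"az":0},{"dx":0.7,"dy":0.13,"dz":0,"ax":0,"ay":0,"az":0}])

```text
time_s: 2.87
position: [495.7, -10.6, 222.5]
ee_rot: [0.687, 0.726, -0.0, 0.0]
ft_force: [-0.1, 0.2, 0.1]
width: 87.1
finger_force: 0.0
```

```bash
python3 -c "
from h import *
s,d=snapw('w_stand');print(s['joint_pos'])"
```

```text
[-1.79932738e-01 -9.27539459e-02  1.85521597e+00 -9.21726069e-04
  1.37914280e+00 -2.35381384e-01]
```

play_rows(plan=[{"dx":1,"dy":0,"dz":0,"ax":0,"ay":0,"az":0},{"dx":1,"dy":0,"dz":0,"ax":0,"ay":0,"az":0},{"dx":1,"dy":0,"dz":0,"ax":0,"ay":0,"az":0}])

```text
time_s: 3.17
position: [489.9, 92.3, 222.6]
ee_rot: [0.688, 0.726, 0.001, -0.001]
ft_force: [0.0, 0.3, 0.5]
width: 86.9
finger_force: 0.0
```

play_rows(plan=[{"dx":1,"dy":0,"dz":0,"ax":0,"ay":0,"az":0},{"dx":1,"dy":0,"dz":0,"ax":0,"ay":0,"az":0},{"dx":1,"dy":0,"dz":0,"ax":0,"ay":0,"az":0}])

```text
time_s: 3.42
position: [484.3, 193.0, 222.7]
ee_rot: [0.687, 0.727, 0.001, -0.0]
ft_force: [-0.3, 0.1, -0.4]
width: 87.4
finger_force: 0.0
```

play_rows(plan=[{"dx":0.9,"dy":-0.05,"dz":0,"ax":0,"ay":0,"az":-0.094},{"dx":0.9,"dy":-0.05,"dz":0,"ax":0,"ay":0,"az":-0.094},{"dx":0.9,"dy":-0.05,"dz":0,"ax":0,"ay":0,"az":-0.094},{"dx":0.9,"dy":-0.05,"dz":0,"ax":0,"ay":0,"az":-0.094},{"dx":0.9,"dy":-0.05,"dz":0,"ax":0,"ay":0,"az":-0.094},{"dx":0.9,"dy":-0.05,"dz":0,"ax":0,"ay":0,"az":-0.094}])

```text
time_s: 3.92
position: [474.9, 278.4, 222.3]
ee_rot: [0.616, 0.787, -0.0, 0.0]
ft_force: [0.7, -0.7, 0.1]
width: 87.3
finger_force: 0.0
```

```bash
python3 -c "
from h import *
s,d=snapw('w_panel');print(s['joint_pos'],s['position'])
t=[]
for n,z in(('w_jig',10),('w_stand',8),('w_panel',49)):
    d=load(n); t.append(d['image'][:,:,::-1])
    print(n,np.round(d['T'],3).tolist(),d['q'].round(4).tolist())
o=np.hstack([t[0][:, 100:540],t[1][:,100:540]])
cv2.imwrite('pics/c2.png',cv2.resize(o,(800,436)))"
```

```text
[ 3.87507950e-01  4.33683985e-02  1.72205544e+00 -7.80828790e-04
  1.37675865e+00  1.45303521e-01] [474.86551702 278.42494018 222.31469316]
w_jig [[-0.057, 0.998, -0.001, 469.608], [0.998, 0.057, -0.0, -240.944], [-0.0, -0.001, -1.0, 222.316], [0.0, 0.0, 0.0, 1.0]] [-0.623, -0.0121, 1.7782, -0.0008, 1.3759, -0.6796]
w_stand [[-0.056, 0.998, -0.0, 495.669], [0.998, 0.056, -0.001, -10.588], [-0.001, -0.0, -1.0, 222.495], [0.0, 0.0, 0.0, 1.0]] [-0.1799, -0.0928, 1.8552, -0.0009, 1.3791, -0.2354]
w_panel [[-0.24, 0.971, -0.0, 474.866], [0.971, 0.24, -0.001, 278.425], [-0.001, -0.0, -1.0, 222.315], [0.0, 0.0, 0.0, 1.0]] [0.3875, 0.0434, 1.7221, -0.0008, 1.3768, 0.1453]
```

View pics/w_panel.png

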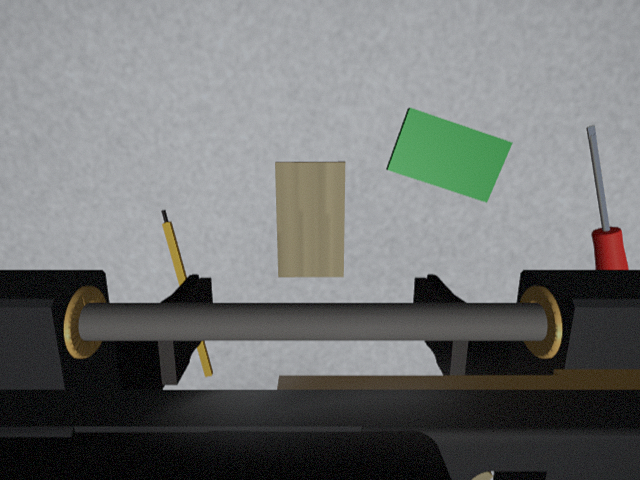

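View pics/c2.png

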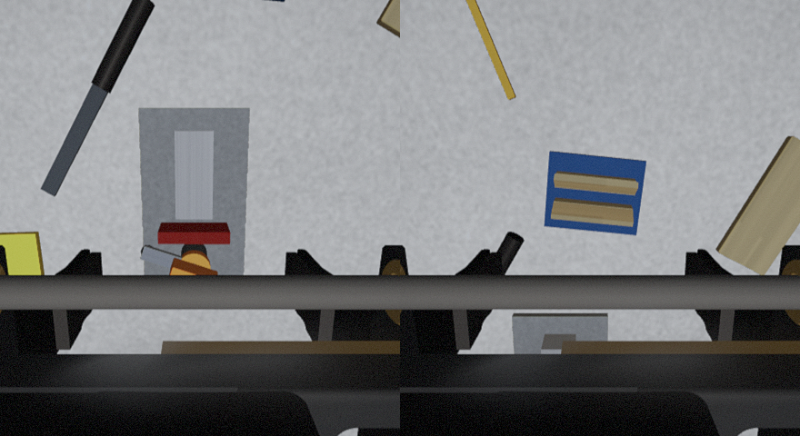

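```bash
cat >> h.py <<'E'
def edgefit(d,edges,x0,rng=7,it=5,T=None):
    """edges: list of (P,Q) model segments; refine planar pose by max gradient along normals"""
    im=cv2.GaussianBlur(d["image"],(3,3),0).astype(np.float32); v=np.array(x0,float)
    for k in range(it):
        M=[];N=[];px=[]
        for P,Q in edges:
            S=np.array(P)+np.linspace(.08,.92,30)[:,None]*(np.array(Q,float)-P)
            p=proj(place(S,*v),d,T); t=p[-1]-p[0]; n=np.array([-t[1],t[0]])/np.linalg.norm(t)
            o=np.arange(-rng,rng+.01,.25)
            q=(p[:,None]+o[None,:,None]*n).astype(np.float32)
            I=cv2.remap(im,q[...,0],q[...,1],cv2.INTER_LINEAR)
            g=np.abs(I[:,4:]-I[:,:-4]).sum(2); j=g.argmax(1); ok=g.max(1)>15
            M+=list(S[ok]);N+=[n]*ok.sum();px+=list((p+o[2:-2][j][:,None]*n)[ok])
        M,N,px=map(np.array,(M,N,px))
        f=lambda v:((proj(place(M,*v),d,T)-px)*N).sum(1)
        r=least_squares(f,v,loss="soft_l1",f_scale=.5); v=r.x; rng=max(2.5,rng*.7)
    return v,np.median(np.abs(r.fun)),len(M)
def quad(x0,x1,y0,y1,z):
    c=[(x0,y0,z),(x1,y0,z),(x1,y1,z),(x0,y1,z)]; return [(c[i],c[(i+1)%4]) for i in range(4)]
PANEL=quad(-29,29,-50,50,49); STAND=quad(-50,50,-40,40,8)
BASE=[((-55,-45,10),(-55,67,10)),((55,-45,10),(55,67,10)),((-55,67,10),(55,67,10))]
BED=[((-18,-30,40),(-18,45,40)),((18,-30,40),(18,45,40)),((-18,45,40),(18,45,40))]
FENCE=[((-35,-50,48),(35,-50,48))]
E
python3 - <<'E'
from h import *
for n,e,x in [("w_panel",PANEL,(472.5,277,.245)),("top0",PANEL,(472.5,277,.245)),("scene0",PANEL,(472.5,277,.245)),
 ("w_stand",STAND,(496.5,-13.4,-.047)),("top0",STAND,(496.5,-13.4,-.047)),
 ("w_jig",BASE+BED,(469.2,-222,.058)),("w_jig",BED,(469.2,-222,.058)),("w_jig",BASE,(469.2,-222,.058)),("w_jig",BASE+BED+FENCE,(469.2,-222,.058)),("w_stand",quad(-55,55,-123,67,10)[2:3]+BED[2:],(469.2,-222,.058)),("top0",BASE+BED,(469.2,-222,.058))]:
    v,r,m=edgefit(load(n),e,x); print(n,len(e),np.round(v,3),round(r,2),m)
E
```

```text
w_panel 4 [4.71991e+02 2.77384e+02 2.48000e-01] 0.25 120
top0 4 [4.72555e+02 2.75021e+02 2.47000e-01] 0.28 120
scene0 4 [4.73606e+02 2.80367e+02 2.60000e-01] 0.56 120
w_stand 4 [ 4.95367e+02 -1.20690e+01 -4.60000e-02] 0.24 120
top0 4 [ 4.96239e+02 -1.32410e+01 -3.60000e-02] 0.04 120
w_jig 6 [ 4.67954e+02 -2.22720e+02  5.50000e-02] 0.25 180
w_jig 3 [ 4.67922e+02 -2.22483e+02  5.60000e-02] 0.23 90
w_jig 3 [ 4.67944e+02 -2.22898e+02  5.50000e-02] 0.02 90
w_jig 7 [ 4.67935e+02 -2.22535e+02  5.60000e-02] 0.24 210Traceback (most recent call last):
  File "<stdin>", line 5, in <module>
  File "h.py", line 38, in edgefit
    r=least_squares(f,v,loss="soft_l1",f_scale=.5); v=r.x; rng=max(2.5,rng*.7)
    return func(*args, **kwargs)
    vector_fun = VectorFunction(
        fun_wrapped,
    ...<6 lines>...
        workers=workers
    )
    self._update_fun()
    ~~~~~~~~~~~~~~~~^^
    self.f = self.fun_wrapped(xp_copy(self.x))
             ~~~~~~~~~~~~~~~~^^^^^^^^^^^^^^^^^
    return np.atleast_1d(self.fun(x))
                         ~~~~~~~~^^^
    return self.f(x, *self.args, **self.kwargs)
           ~~~~~~^^^^^^^^^^^^^^^^^^^^^^^^^^^^^^
  File "h.py", line 37, in <lambda>
    f=lambda v:((proj(place(M,*v),d,T)-px)*N).sum(1)
                      ~~~~~^^^^^^
  File "h.py", line 16, in place
    return np.c_[x+c*P[:,0]-s*P[:,1],y+s*P[:,0]+c*P[:,1],P[:,2]]
                     ~^^^^^
IndexError: index 0 is out of bounds for axis 1 with size 0
```

Run:
```python
from h import *
D=[([259.089,-568.079,221.417],[-1.269,.221,1.528])]+[(load(n)["T"][:3,3],load(n)["q"][:3]) for n in("w_jig","w_stand","w_panel")]
for p,q in D:
    c,s=np.cos(q[0]),np.sin(q[0]); print(np.round([c*p[0]+s*p[1],-s*p[0]+c*p[1],p[2],q[1],q[1]+q[2]],3))
def f(v):
    a,L2,L3,h,dl=v;o=[]
    for p,q in D:
        r=np.cos(q[0])*p[0]+np.sin(q[0])*p[1]; a2,a3=q[1],q[1]+q[2]
        o+=[a+L2*np.sin(a2)+L3*np.sin(a3)-r, h+L2*np.cos(a2)+L3*np.cos(a3)-p[2]]
    return np.r_[o,a*.001]
r=least_squares(f,[0,500,500,200,0]);print(r.x,r.fun.round(2))
```

```text
[6.19415e+02 7.85260e+01 2.21417e+02 2.21000e-01 1.74900e+00]
[ 5.21965e+02  7.83440e+01  2.22316e+02 -1.20000e-02  1.76600e+00]
[ 4.89562e+02  7.82900e+01  2.22495e+02 -9.30000e-02  1.76200e+00]
[5.44868e+02 7.83370e+01 2.22315e+02 4.30000e-02 1.76500e+00]
[ -7.51048668 412.45795495 545.00754171 -84.36658082   0.        ] [-0.14  0.03  0.16 -0.02 -0.25  0.    0.22 -0.02 -0.01]
```

```bash
cat >> h.py <<'E'
G=18.7
def M(p,yaw,rx=0):
    T=np.eye(4);T[:3,:3]=R.from_euler("z",yaw).as_matrix()@R.from_euler("x",rx,degrees=True).as_matrix();T[:3,3]=p;return T
def tool(a,g,back=0):  # tool in panel frame: tilt a deg about +x (0 = straight at the face from +z), grasp at y=g
    T=np.eye(4);T[:3,:3]=(R.from_euler("x",a,degrees=True)*R.from_matrix([[0,1,0],[1,0,0],[0,0,-1]])).as_matrix()
    T[:3,3]=np.array([0,g,0])+T[:3,2]*(G-back);return T
def now():
    from station import arm
    s=arm.sense();T=np.eye(4);T[:3,:3]=R.from_quat(s["ee_rot"]).as_matrix();T[:3,3]=s["position"];return T,s
def go(T0,*Ts):
    for T in Ts:
        D=np.linalg.inv(T0)@T; w=R.from_matrix(D[:3,:3]).as_rotvec()
        n=max(np.linalg.norm(D[:3,3])/41.7,np.degrees(np.linalg.norm(w))/7.16)
        print("d",np.round(D[:3,3]/100,3),"a",np.round(w/2,3),"rows",round(n,1),"->",np.round(T[:3,3],0)); T0=T
PAN=M((472.0,277.4,44.5),.248); ST=M((495.4,-12.1,0),-.046); JIG=M((467.95,-222.6,0),.0555)
E
python3 - <<'E'
from h import *
T,s=now()
go(T,PAN@tool(35,-20,90),PAN@tool(35,-20,0))
E
```

```text
d [-0.611 -0.026  1.195] a [ 0.001  0.306 -0.003] rows 4.9 -> [487. 218. 103.]
d [-0.   0.   0.9] a [ 0. -0. -0.] rows 2.2 -> [474. 268.  29.]
```

play_rows(plan=[{"dx":-0.754,"dy":-0.026,"dz":0.99,"ax":0,"ay":0.306,"az":-0.003},{"dx":-0.754,"dy":-0.026,"dz":0.99,"ax":0,"ay":0.306,"az":-0.003},{"dx":-0.754,"dy":-0.026,"dz":0.99,"ax":0,"ay":0.306,"az":-0.003},{"dx":-0.754,"dy":-0.026,"dz":0.99,"ax":0,"ay":0.306,"az":-0.003},{"dx":-0.754,"dy":-0.026,"dz":0.99,"ax":0,"ay":0.306,"az":-0.003},{"dx":-0.754,"dy":-0.026,"dz":0.99,"ax":0,"ay":0.306,"az":-0.003},{"dx":-0.754,"dy":-0.026,"dz":0.99,"ax":0,"ay":0.306,"az":-0.003},{"dx":-0.754,"dy":-0.026,"dz":0.99,"ax":0,"ay":0.306,"az":-0.003}])

```text
time_s: 4.63
position: [490.6, 205.7, 123.9]
ee_rot: [0.585, 0.753, 0.185, -0.236]
ft_force: [0.1, -0.4, 0.4]
width: 87.4
finger_force: 0.0
```

Run:
```python
from h import *
T,s=now(); print(s["joint_pos"].round(3))
go(T,PAN@tool(35,-20,30),PAN@tool(35,-20,0))
s,d=snapw("w_p2")
for e in (PANEL,PANEL[:1]+PANEL[1:2]+PANEL[3:]): print(edgefit(d,e,(472,277.4,.248)))
```

```text
[-0.118  0.192  1.883  0.58   1.351 -0.58 ]
d [-0.011 -0.006  0.848] a [0.001 0.001 0.001] rows 2.0 -> [479. 252.  54.]
d [-0.   0.   0.3] a [ 0. -0. -0.] rows 0.7 -> [474. 268.  29.]
(array([4.72762946e+02, 2.75121111e+02, 2.47774483e-01]), np.float64(0.3377740462177814), 120)
(array([4.72977080e+02, 2.74230721e+02, 2.47724613e-01]), np.float64(0.2722802006161916), 90)
```

play_rows(plan=[{"dx":-0.01,"dy":-0.005,"dz":0.85,"ax":0,"ay":0,"az":0},{"dx":-0.01,"dy":-0.005,"dz":0.85,"ax":0,"ay":0,"az":0},{"dx":-0.01,"dy":-0.005,"dz":0.85,"ax":0,"ay":0,"az":0},{"dx":-0.01,"dy":-0.005,"dz":0.85,"ax":0,"ay":0,"az":0}])

```text
time_s: 5.02
position: [475.1, 255.2, 52.4]
ee_rot: [0.583, 0.755, 0.184, -0.239]
ft_force: [0.8, 0.9, 0.7]
width: 87.1
finger_force: 0.0
```

play_rows(plan=[{"dx":0,"dy":0,"dz":0.15,"ax":0,"ay":0,"az":0},{"dx":0,"dy":0,"dz":0.3,"ax":0,"ay":0,"az":0},{"dx":0,"dy":0,"dz":0.3,"ax":0,"ay":0,"az":0},{"dx":0,"dy":0,"dz":0.3,"ax":0,"ay":0,"az":0}])

```text
time_s: 5.35
position: [474.3, 270.1, 30.3]
ee_rot: [0.584, 0.754, 0.186, -0.237]
ft_force: [0.5, 0.4, -0.1]
width: 87.0
finger_force: 0.0
```

play_rows(plan=[{"dx":0,"dy":0,"dz":0,"ax":0,"ay":0,"az":0},{"dx":0,"dy":0,"dz":0,"ax":0,"ay":0,"az":0},{"dx":0,"dy":0,"dz":0,"ax":0,"ay":0,"az":0},{"dx":0,"dy":0,"dz":0,"ax":0,"ay":0,"az":0},{"dx":0,"dy":0,"dz":0,"ax":0,"ay":0,"az":0},{"dx":0,"dy":0,"dz":0,"ax":0,"ay":0,"az":0}], fingers=1)

```text
time_s: 5.85
position: [473.8, 269.6, 29.1]
ee_rot: [0.585, 0.753, 0.186, -0.237]
ft_force: [0.4, -0.5, 1.6]
width: 57.6
finger_force: 30.0
```

play_rows(plan=[{"dx":0.1,"dy":0,"dz":-0.14,"ax":0,"ay":0,"az":0},{"dx":0.3,"dy":0,"dz":-0.42,"ax":0,"ay":0,"az":0},{"dx":0.6,"dy":0,"dz":-0.85,"ax":0,"ay":0,"az":0},{"dx":0.6,"dy":0,"dz":-0.85,"ax":0,"ay":0,"az":0},{"dx":0.6,"dy":0,"dz":-0.85,"ax":0,"ay":0,"az":0},{"dx":0.6,"dy":0,"dz":-0.85,"ax":0,"ay":0,"az":0}])

```text
time_s: 6.35
position: [473.7, 269.8, 133.3]
ee_rot: [0.584, 0.754, 0.186, -0.237]
ft_force: [-0.3, 0.2, -0.5]
width: 57.5
finger_force: 30.0
```

Run:
```python
from h import *
s,d=snapw("w_held"); E=quad(-29,29,-50,50,4.5)
T=tool(35,-20)@d["tool_from_camera"]
im=d["image"][:,:,::-1].copy()
print(proj([p for p,q in E],d,T).round(0).tolist())
for p,q in E: cv2.line(im,*[tuple(map(int,x)) for x in proj([p,q],d,T)],(0,0,255),1)
for e in (E,[E[1],E[2],E[3]],):
  print(edgefit(d,e,(0,0,0),10,T=T))
cv2.imwrite("pics/held.png",im); print(s["width"])
```

```text
[[232.0, 400.0], [398.0, 400.0], [380.0, 155.0], [248.0, 155.0]]
(array([-0.63102555,  3.42627635, -0.00394368]), np.float64(0.2354848015050284), 82)
(array([-0.69983274, -1.78707371, -0.0082014 ]), np.float64(0.24084925305994556), 79)
57.499773905228224
```

View pics/held.png

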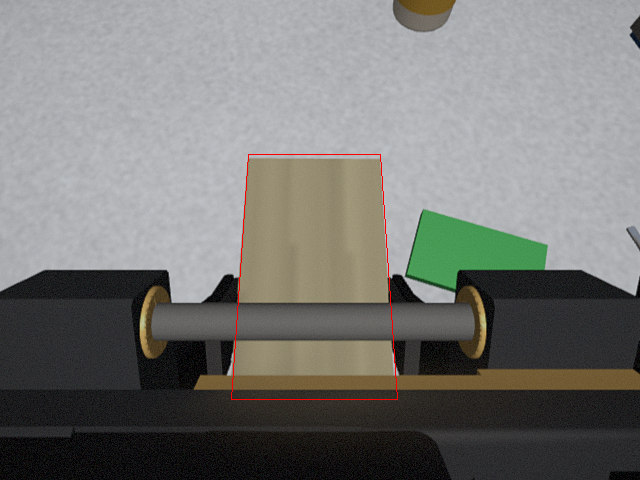

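The red outline (nominal) matches the held panel to within ~2 mm: its far edge is at row 158, against row 155 predicted. The panel is square in the grip. Next I'll fit the arm kinematics and plan the parking.

```bash
cat >> h.py <<'E'
def rz(a):return R.from_euler("z",a).as_matrix()
def ry(a):return R.from_euler("y",a).as_matrix()
def fk(q,P):
    H,L2,L3,Lt,lat,a,e=P
    A=rz(q[0]);p=A@[a,lat,H];A=A@ry(q[1]);p=p+A@[0,0,L2];A=A@ry(q[2]);p=p+A@[e,0,L3];A=A@rz(q[3])@ry(q[4]);p=p+A@[0,0,Lt];A=A@rz(q[5]+np.pi/2)
    return p,A
LO=np.array([-2.98,-.91,.09,-1.24,.2,-2.68]);HI=np.array([2.98,2.08,2.57,4.39,2.65,2.68])
def ik(T,q0):
    P=np.load("P.npy")
    def f(q):
        p,A=fk(q,P);return np.r_[(p-T[:3,3])/100,(R.from_matrix(A.T@T[:3,:3])).as_rotvec()]
    r=least_squares(f,np.clip(q0,LO+.01,HI-.01),bounds=(LO,HI));return r.x,r.cost
E
python3 - <<'E'
from h import *
D=[(load(n)["T"],load(n)["q"]) for n in("w_jig","w_stand","w_panel","w_p2","w_held")]
f=lambda P:np.r_[np.concatenate([fk(q,P)[0]-T[:3,3] for T,q in D]),(P[5])*.01,P[6]*.01]
r=least_squares(f,[170,410,540,250,78,0,0]);print(r.x.round(1),np.abs(r.fun).max())
print([np.degrees(R.from_matrix(fk(q,r.x)[1].T@T[:3,:3]).magnitude()).round(2) for T,q in D]); np.save("P.npy",r.x)
STB=M((496.0,-12.1,0),-.046)
Ti=tool(35,-18.2)
T,s=now(); PN=T@np.linalg.inv(Ti); print("panel now",PN[:3,3].round(1))
def park(up,th=10,By=-1.8):
    t=np.radians(th); return STB@M((0,By+50*np.sin(t),8+4.5*np.sin(t)+50*np.cos(t)+up),0,-90-th)
E=park(100)
q=s["joint_pos"]; W=[]
for k in(.25,.5,.75,1):
    X=M(PN[:3,3]*(1-k)+E[:3,3]*k,.248*(1-k)-.046*k,-100*k); W.append(X@Ti); q,c=ik(W[-1],q);print(q.round(2),round(c,5))
W+= [park(45)@Ti,park(3)@Ti]
for w in W[4:]: q,c=ik(w,q);print(q.round(2),round(c,5))
go(T,*W)
for w,pp in((park(0)@Ti,"park"),): print(w.round(3))
# second grasp from -y: tool pitch 30 below horizontal
for p2 in(25,30):
  t=np.radians(10); X=park(0); 
  # panel frame walnut face = -z ; approach from -z
  T2=np.eye(4);T2[:3,:3]=ST[:3,:3]@R.from_euler("x",90-p2,degrees=True).as_matrix()@np.array([[0,1,0],[1,0,0],[0,0,-1.]]);T2[:3,3]=(X@[0,-18,0,1])[:3]+T2[:3,2]*G
  q2,c=ik(T2,[-.6,.2,1.8,1,1.6,-.5]);print("2nd",q2.round(2),round(c,5)); F=np.linalg.inv(X)@T2
  Z=JIG@M((0,0,44.5),0,180)@F  # panel flipped
  q3,c=ik(Z,[-.3,.2,1.8,-.3,1.4,-.5]);print("jig",q3.round(2),round(c,5),Z.round(2).tolist())
E
```

```text
[311.2 411.3 547.6 342.7  78.6  -0.   52.1] 0.5213618499505548
[np.float64(0.0), np.float64(0.0), np.float64(0.0), np.float64(0.0), np.float64(0.0)]
panel now [470.8 277.  147.3]
[ 0.11  0.02  1.92  0.19  1.22 -0.13] 0.0
[ 0.26  0.05  1.88 -0.27  1.26  0.25] 0.0
[ 0.36  0.2   1.83 -0.66  1.42  0.55] 0.0
[ 0.38  0.44  1.77 -0.97  1.62  0.76] 0.0
[ 0.38  0.54  1.77 -0.97  1.57  0.83] 0.0
[ 0.38  0.62  1.75 -0.97  1.53  0.89] 0.0
d [-0.578 -0.124 -0.494] a [-0.014 -0.218  0.036] rows 3.6 -> [480. 193. 139.]
d [-0.711 -0.072 -0.22 ] a [ 0.002 -0.218  0.037] rows 3.5 -> [485. 119. 149.]
d [-0.712 -0.02   0.087] a [ 0.017 -0.218  0.033] rows 3.5 -> [490.  49. 159.]
d [-0.58   0.034  0.363] a [ 0.029 -0.218  0.023] rows 3.5 -> [496. -19. 168.]
d [0.498 0.    0.232] a [0. 0. 0.] rows 1.3 -> [496. -19. 113.]
d [0.381 0.    0.177] a [0. 0. 0.] rows 1.0 -> [496. -19.  71.]
[[ 1.90000e-02  9.99000e-01 -4.20000e-02  4.95682e+02]
 [ 4.22000e-01 -4.60000e-02 -9.05000e-01 -1.89980e+01]
 [-9.06000e-01  0.00000e+00 -4.23000e-01  6.80420e+01]
 [ 0.00000e+00  0.00000e+00  0.00000e+00  1.00000e+00]]
2nd [-0.69  0.59  1.81  0.81  1.62 -1.  ] 0.0
jig [-0.42  0.14  2.05 -0.31  0.85 -0.28] 0.0 [[-0.05, 1.0, 0.01, 467.22], [0.96, 0.06, -0.26, -209.46], [-0.26, 0.0, -0.97, 26.44], [0.0, 0.0, 0.0, 1.0]]
2nd [-0.67  0.53  1.83  0.78  1.57 -0.97] 0.0
jig [-0.37  0.14  2.08 -0.44  0.83 -0.14] 0.0 [[-0.05, 1.0, 0.02, 467.31], [0.94, 0.06, -0.34, -211.01], [-0.34, 0.0, -0.94, 26.93], [0.0, 0.0, 0.0, 1.0]]
```

play_rows(plan=[{"dx":-0.578,"dy":-0.124,"dz":-0.494,"ax":-0.014,"ay":-0.218,"az":0.036},{"dx":-0.578,"dy":-0.124,"dz":-0.494,"ax":-0.014,"ay":-0.218,"az":0.036},{"dx":-0.578,"dy":-0.124,"dz":-0.494,"ax":-0.014,"ay":-0.218,"az":0.036},{"dx":-0.578,"dy":-0.124,"dz":-0.494,"ax":-0.014,"ay":-0.218,"az":0.036}])

```text
time_s: 6.73
position: [480.3, 192.2, 139.5]
ee_rot: [0.642, 0.762, 0.055, -0.065]
ft_force: [-1.4, 0.9, -0.1]
width: 57.4
finger_force: 30.0
```

play_rows(plan=[{"dx":-0.711,"dy":-0.072,"dz":-0.22,"ax":0.002,"ay":-0.218,"az":0.037},{"dx":-0.711,"dy":-0.072,"dz":-0.22,"ax":0.002,"ay":-0.218,"az":0.037},{"dx":-0.711,"dy":-0.072,"dz":-0.22,"ax":0.002,"ay":-0.218,"az":0.037},{"dx":-0.711,"dy":-0.072,"dz":-0.22,"ax":0.002,"ay":-0.218,"az":0.037}])

```text
time_s: 7.07
position: [485.1, 118.8, 148.0]
ee_rot: [0.665, 0.735, -0.09, 0.098]
ft_force: [-0.5, 0.9, -0.9]
width: 57.9
finger_force: 30.0
```

play_rows(plan=[{"dx":-0.712,"dy":-0.02,"dz":0.087,"ax":0.017,"ay":-0.218,"az":0.033},{"dx":-0.712,"dy":-0.02,"dz":0.087,"ax":0.017,"ay":-0.218,"az":0.033},{"dx":-0.712,"dy":-0.02,"dz":0.087,"ax":0.017,"ay":-0.218,"az":0.033},{"dx":-0.712,"dy":-0.02,"dz":0.087,"ax":0.017,"ay":-0.218,"az":0.033},{"dx":-0.712,"dy":-0.02,"dz":0.087,"ax":0.017,"ay":-0.218,"az":0.033}])

```text
time_s: 7.48
position: [488.2, 49.2, 154.6]
ee_rot: [0.653, 0.675, -0.242, 0.243]
ft_force: [-1.2, -0.1, -0.9]
width: 57.5
finger_force: 30.0
```

play_rows(plan=[{"dx":-0.58,"dy":0.034,"dz":0.363,"ax":0.029,"ay":-0.218,"az":0.023},{"dx":-0.58,"dy":0.034,"dz":0.363,"ax":0.029,"ay":-0.218,"az":0.023},{"dx":-0.58,"dy":0.034,"dz":0.363,"ax":0.029,"ay":-0.218,"az":0.023},{"dx":-0.58,"dy":0.034,"dz":0.363,"ax":0.029,"ay":-0.218,"az":0.023},{"dx":-0.58,"dy":0.034,"dz":0.363,"ax":0.029,"ay":-0.218,"az":0.023},{"dx":-0.58,"dy":0.034,"dz":0.363,"ax":0.029,"ay":-0.218,"az":0.023},{"dx":-0.58,"dy":0.034,"dz":0.363,"ax":0.029,"ay":-0.218,"az":0.023}])

```text
time_s: 8.07
position: [496.0, -19.2, 168.3]
ee_rot: [0.611, 0.583, -0.388, 0.37]
ft_force: [0.1, 0.1, -0.0]
width: 57.8
finger_force: 30.0
```

```bash
cat >> h.py <<'E'
STB=M((496.0,-12.1,0),-.046)
def park(up,th=10,By=-1.8):
    t=np.radians(th); return STB@M((0,By+50*np.sin(t),8+4.5*np.sin(t)+50*np.cos(t)+up),0,-90-th)
E
python3 - <<'E'
from h import *
from station import arm
Ti=tool(35,-18.2); T,s=now()
go(T,park(100)@Ti,park(45)@Ti); print(s["joint_pos"].round(2))
t=[]
for n,c,h in(("top",(321,248),40),("scene",(318,235),50)):
    d=arm.snapshot(n);np.savez(n+"1.npz",**d)
    t.append(cv2.resize(d["image"][c[1]-h:c[1]+h,c[0]-h:c[0]+h,::-1],(400,400),interpolation=cv2.INTER_CUBIC))
cv2.imwrite("pics/park1.png",np.hstack(t))
E
```

```text
d [ 0.004 -0.004 -0.   ] a [-0.    -0.002  0.   ] rows 0.0 -> [496. -19. 168.]
d [0.498 0.    0.232] a [0. 0. 0.] rows 1.3 -> [496. -19. 113.]
[ 0.38  0.44  1.77 -0.97  1.62  0.75]
```

View pics/park1.png

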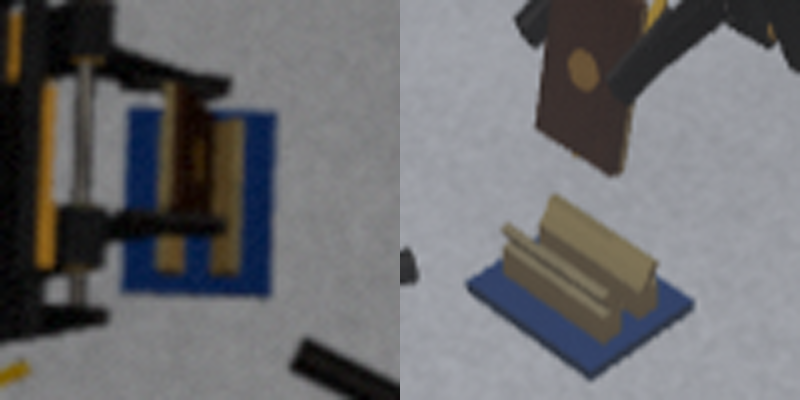

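Top view (left) shows the dark panel edge over the slot between the ribs. The scene view (right) shows the walnut face, disc and lower edge above the slot. Next I'll measure panel against slot numerically.

```bash
cat >> h.py <<'E'
def edgeoff(d,P,Q,rng=5):
    im=cv2.GaussianBlur(d["image"],(3,3),0).astype(np.float32)
    S=np.array(P)+np.linspace(.1,.9,30)[:,None]*(np.array(Q,float)-P);p=proj(S,d);t=p[-1]-p[0];n=np.array([-t[1],t[0]])/np.linalg.norm(t)
    o=np.arange(-rng,rng+.01,.25);q=(p[:,None]+o[None,:,None]*n).astype(np.float32)
    I=cv2.remap(im,q[...,0],q[...,1],cv2.INTER_LINEAR);g=np.abs(I[:,4:]-I[:,:-4]).sum(2);j=o[2:-2][g.argmax(1)]
    return np.median(j),j.std(),n,p.mean(0)
E
python3 - <<'E'
from h import *
T,s=now(); X=T@np.linalg.inv(tool(35,-18.2))
for n in("top","scene"):
    d0,d=load(n+"0"),load(n+"1")
    v,r,m=edgefit(d0,STAND if n=="top" else [STAND[0],STAND[1],STAND[3]],(496,-12.1,-.046)); print(n,v.round(2),round(r,2))
    dl=np.array([v[0]-496,v[1]+12.1,0])
    for nm,P,Q in(("walnut bottom",(-29,50,-4.5),(29,50,-4.5)),("walnut -x side",(-29,0,-4.5),(-29,50,-4.5)),("plain bottom",(-29,50,4.5),(29,50,4.5)),("top plain edge",(-20,-50,4.5),(20,-50,4.5)),("top walnut",(-20,-50,-4.5),(20,-50,-4.5))):
        W=(np.c_[[P,Q],[1,1]]@X.T)[:,:3]+dl
        a,sd,nn,pm=edgeoff(d,*W); J=[((proj(W+e,d)-proj(W,d)).mean(0)@nn).round(3) for e in np.eye(3)]
        print("  ",nm,"off px",a,"sd",sd.round(2),"px per mm x,y,z",J,pm.round(0))
E
```

```text
top [ 4.9625e+02 -1.3240e+01 -4.0000e-02] 0.04
   walnut bottom off px -0.125 sd 0.9 px per mm x,y,z [np.float64(-0.019), np.float64(-0.402), np.float64(0.008)] [324. 242.]
   walnut -x side off px -2.5 sd 3.59 px per mm x,y,z [np.float64(-0.311), np.float64(0.265), np.float64(-0.044)] [322. 253.]
   plain bottom off px -4.5 sd 3.28 px per mm x,y,z [np.float64(-0.019), np.float64(-0.401), np.float64(0.005)] [320. 242.]
   top plain edge off px 2.125 sd 0.12 px per mm x,y,z [np.float64(-0.02), np.float64(-0.432), np.float64(0.0)] [313. 236.]
   top walnut off px -1.75 sd 0.15 px per mm x,y,z [np.float64(-0.02), np.float64(-0.432), np.float64(0.003)] [317. 236.]
scene [ 4.9877e+02 -1.5840e+01 -5.0000e-02] 0.38
   walnut bottom off px -2.0 sd 0.18 px per mm x,y,z [np.float64(-0.016), np.float64(-0.364), np.float64(-0.311)] [310. 225.]
   walnut -x side off px -0.25 sd 0.24 px per mm x,y,z [np.float64(-0.366), np.float64(-0.303), np.float64(0.054)] [302. 208.]
   plain bottom off px 0.75 sd 0.24 px per mm x,y,z [np.float64(-0.016), np.float64(-0.36), np.float64(-0.311)] [313. 224.]
   top plain edge off px -1.5 sd 0.62 px per mm x,y,z [np.float64(-0.016), np.float64(-0.349), np.float64(-0.361)] [319. 181.]
   top walnut off px -4.0 sd 0.67 px per mm x,y,z [np.float64(-0.016), np.float64(-0.353), np.float64(-0.361)] [316. 182.]
```

play_rows(plan=[{"dx":0.25,"dy":0,"dz":0.116,"ax":0,"ay":0,"az":0},{"dx":0.5,"dy":0,"dz":0.232,"ax":0,"ay":0,"az":0},{"dx":0.5,"dy":0,"dz":0.232,"ax":0,"ay":0,"az":0},{"dx":0.5,"dy":0,"dz":0.232,"ax":0,"ay":0,"az":0}])

```text
time_s: 8.5
position: [495.5, -19.2, 113.8]
ee_rot: [0.61, 0.583, -0.389, 0.37]
ft_force: [0.5, 0.5, 0.4]
width: 57.4
finger_force: 30.0
```

play_rows(plan=[{"dx":0.1,"dy":0,"dz":0.047,"ax":0,"ay":0,"az":0},{"dx":0.2,"dy":0,"dz":0.093,"ax":0,"ay":0,"az":0},{"dx":0.2,"dy":0,"dz":0.093,"ax":0,"ay":0,"az":0},{"dx":0.2,"dy":0,"dz":0.093,"ax":0,"ay":0,"az":0}])

```text
time_s: 8.83
position: [496.0, -18.8, 91.4]
ee_rot: [0.61, 0.583, -0.388, 0.371]
ft_force: [-0.8, 0.8, -0.5]
width: 57.4
finger_force: 30.0
```

play_rows(plan=[{"dx":0.08,"dy":0,"dz":0.037,"ax":0,"ay":0,"az":0},{"dx":0.16,"dy":0,"dz":0.074,"ax":0,"ay":0,"az":0},{"dx":0.16,"dy":0,"dz":0.074,"ax":0,"ay":0,"az":0},{"dx":0.16,"dy":0,"dz":0.074,"ax":0,"ay":0,"az":0}])

```text
time_s: 9.17
position: [495.6, -18.8, 73.1]
ee_rot: [0.61, 0.583, -0.389, 0.37]
ft_force: [0.0, 0.4, -0.8]
width: 57.6
finger_force: 30.0
```

Run:
```python
from h import *
T,s=now(); go(T,park(0)@tool(35,-18.2)); print(s["ft_force"].round(1),s["ft_torque"].round(2))
```

```text
d [0.045 0.001 0.023] a [-0.001 -0.     0.   ] rows 0.1 -> [496. -19.  68.]
[ 0.   0.4 -0.8] [ 0.59 -0.15  0.01]
```

No contact yet, so I lower in small steps.

play_rows(plan=[{"dx":0.015,"dy":0,"dz":0.007,"ax":0,"ay":0,"az":0},{"dx":0.03,"dy":0,"dz":0.014,"ax":0,"ay":0,"az":0},{"dx":0.03,"dy":0,"dz":0.014,"ax":0,"ay":0,"az":0}])

```text
time_s: 9.42
position: [496.1, -18.6, 70.3]
ee_rot: [0.61, 0.583, -0.388, 0.371]
ft_force: [0.1, 0.5, -0.2]
width: 57.6
finger_force: 30.0
```

play_rows(plan=[{"dx":0.009,"dy":0,"dz":0.004,"ax":0,"ay":0,"az":0},{"dx":0.018,"dy":0,"dz":0.008,"ax":0,"ay":0,"az":0},{"dx":0.018,"dy":0,"dz":0.008,"ax":0,"ay":0,"az":0}])

```text
time_s: 9.67
position: [496.2, -18.6, 68.5]
ee_rot: [0.61, 0.583, -0.388, 0.371]
ft_force: [-0.1, 0.4, 0.2]
width: 57.4
finger_force: 30.0
```

play_rows(plan=[{"dx":0.009,"dy":0,"dz":0.004,"ax":0,"ay":0,"az":0},{"dx":0.009,"dy":0,"dz":0.004,"ax":0,"ay":0,"az":0}])

```text
time_s: 9.83
position: [496.3, -18.6, 68.3]
ee_rot: [0.61, 0.582, -0.388, 0.371]
ft_force: [-1.0, 1.3, 4.6]
width: 57.4
finger_force: 30.0
```

play_rows(plan=[{"dx":0.009,"dy":0,"dz":0.004,"ax":0,"ay":0,"az":0},{"dx":0.009,"dy":0,"dz":0.004,"ax":0,"ay":0,"az":0}])

```text
time_s: 10.0
position: [496.3, -18.7, 68.2]
ee_rot: [0.61, 0.582, -0.389, 0.372]
ft_force: [-1.5, 1.3, 8.7]
width: 57.4
finger_force: 30.0
```

play_rows(plan=[{"dx":0.009,"dy":0,"dz":0.004,"ax":0,"ay":0,"az":0},{"dx":0.009,"dy":0,"dz":0.004,"ax":0,"ay":0,"az":0}])

```text
time_s: 10.17
position: [496.3, -18.7, 68.2]
ee_rot: [0.61, 0.581, -0.389, 0.372]
ft_force: [-3.1, 2.4, 12.3]
width: 57.9
finger_force: 30.0
```

Floor contact is at the expected height. Now unload and release.

play_rows(plan=[{"dx":-0.02,"dy":0,"dz":-0.009,"ax":0,"ay":0,"az":0},{"dx":-0.02,"dy":0,"dz":-0.009,"ax":0,"ay":0,"az":0}])

```text
time_s: 10.33
position: [496.4, -18.5, 68.3]
ee_rot: [0.611, 0.582, -0.388, 0.371]
ft_force: [-0.2, 0.9, 4.3]
width: 57.6
finger_force: 30.0
```

play_rows(plan=[{"dx":0,"dy":0,"dz":0,"ax":0,"ay":0,"az":0},{"dx":0,"dy":0,"dz":0,"ax":0,"ay":0,"az":0},{"dx":0,"dy":0,"dz":0,"ax":0,"ay":0,"az":0},{"dx":0,"dy":0,"dz":0,"ax":0,"ay":0,"az":0},{"dx":0,"dy":0,"dz":0,"ax":0,"ay":0,"az":0}], fingers=0)

```text
time_s: 10.75
position: [496.0, -18.6, 67.4]
ee_rot: [0.61, 0.583, -0.388, 0.37]
ft_force: [-0.3, -0.2, -0.0]
width: 82.3
finger_force: 0.0
```

Run:
```python
from h import *
from station import arm
T,s=now(); print(s["width"],s["ft_force"].round(1))
t=[]
for n,c,h in(("top",(321,248),40),("scene",(318,235),50)):
    d=arm.snapshot(n);np.savez(n+"2.npz",**d)
    t.append(cv2.resize(d["image"][c[1]-h:c[1]+h,c[0]-h:c[0]+h,::-1],(400,400),interpolation=cv2.INTER_CUBIC))
cv2.imwrite("pics/park2.png",np.hstack(t))
# second-grasp plan: lean 14.5 panel
X=park(0,14.5,-2.6)
def T2(p2,back,g=-18):
    A=np.eye(4);A[:3,:3]=STB[:3,:3]@R.from_euler("x",90-p2,degrees=True).as_matrix()@np.array([[0,1,0],[1,0,0],[0,0,-1.]]);A[:3,3]=(X@[0,g,0,1])[:3]+A[:3,2]*(G-back);return A
r=T.copy(); 
# retreat along -z tool 95, then up; then swing over
q=s["joint_pos"]
B=T.copy();B[:3,3]-=95*T[:3,2]
C=B.copy();C[:3,3]+=[0,0,95]
W=[B,C]
# arc: tilt from -65deg(pointing -y) to +60 (pointing +y); TCP passes above at z>=220
for k,(y,z) in zip((.2,.4,.6,.8,1),((60,230),(20,260),(-60,270),(-100,230),(-120,190))):
    D=np.eye(4);D[:3,:3]=rz(-.046)@R.from_euler("x",-65+k*125,degrees=True).as_matrix()@np.array([[0,1,0],[1,0,0],[0,0,-1.]]);D[:3,3]=[496,y,z];W.append(D)
W+=[T2(30,100),T2(30,60),T2(30,0)]
for w in W: q,c=ik(w,q);print(q.round(2),round(c,5))
go(T,*W)
```

```text
82.25221186770808 [-0.3 -0.2 -0. ]
[ 0.51  0.64  1.63 -0.88  1.67  0.85] 0.0
[ 0.51  0.48  1.63 -0.9   1.76  0.74] 0.0
[ 0.37  0.17  1.72 -0.63  1.57  0.52] 0.0
[ 0.06 -0.07  1.79 -0.26  1.46  0.14] 0.0
[-0.39 -0.09  1.77  0.16  1.52 -0.36] 0.0
[-0.69  0.13  1.73  0.48  1.66 -0.69] 0.0
[-0.84  0.46  1.63  0.69  1.86 -0.88] 0.0
[-0.78  0.51  1.73  0.71  1.71 -0.94] 0.0
[-0.74  0.52  1.78  0.73  1.65 -0.95] 0.0
[-0.66  0.53  1.84  0.78  1.56 -0.97] 0.0
d [ 0.    0.   -0.95] a [0. 0. 0.] rows 2.3 -> [500.  67. 108.]
d [-0.86  -0.    -0.403] a [0. 0. 0.] rows 2.3 -> [500.  67. 203.]
d [-0.279 -0.036 -0.048] a [-0.     0.217 -0.   ] rows 3.5 -> [496.  60. 230.]
d [-0.499  0.018  0.027] a [ 0.     0.218 -0.   ] rows 3.5 -> [496.  20. 260.]
d [-0.798  0.037  0.11 ] a [0.    0.218 0.   ] rows 3.5 -> [496. -60. 270.]
d [-0.463  0.018  0.325] a [0.    0.218 0.   ] rows 3.5 -> [ 496. -100.  230.]
d [-0.393  0.009  0.213] a [-0.     0.218  0.   ] rows 3.5 -> [ 496. -120.  190.]
d [-0.385 -0.05   0.821] a [-0.  0.  0.] rows 2.2 -> [493. -68. 116.]
d [0.  0.  0.4] a [-0.  0.  0.] rows 1.0 -> [495. -33.  96.]
d [0.  0.  0.6] a [-0.  0.  0.] rows 1.4 -> [497.  18.  66.]
```

View pics/park2.png

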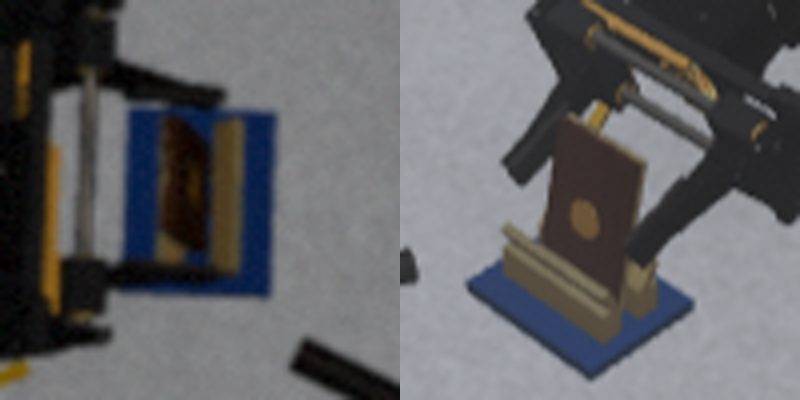

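Parked: the panel stands in the slot with walnut and disc facing −y, leaning slightly to +y. Now retreat and swing over to the other side.

play_rows(plan=[{"dx":0,"dy":0,"dz":-0.1,"ax":0,"ay":0,"az":0},{"dx":0,"dy":0,"dz":-0.3,"ax":0,"ay":0,"az":0},{"dx":0,"dy":0,"dz":-0.6,"ax":0,"ay":0,"az":0},{"dx":0,"dy":0,"dz":-0.95,"ax":0,"ay":0,"az":0},{"dx":0,"dy":0,"dz":-0.95,"ax":0,"ay":0,"az":0}])

```text
time_s: 11.27
position: [502.6, 72.8, 111.2]
ee_rot: [0.611, 0.583, -0.384, 0.372]
ft_force: [0.2, 0.4, 0.4]
width: 86.8
finger_force: 0.0
```

play_rows(plan=[{"dx":-0.86,"dy":0,"dz":-0.4,"ax":0,"ay":0,"az":0},{"dx":-0.86,"dy":0,"dz":-0.4,"ax":0,"ay":0,"az":0},{"dx":-0.86,"dy":0,"dz":-0.4,"ax":0,"ay":0,"az":0}])

```text
time_s: 11.52
position: [502.0, 68.6, 208.5]
ee_rot: [0.612, 0.582, -0.385, 0.372]
ft_force: [1.9, 0.1, 0.9]
width: 86.7
finger_force: 0.0
```

play_rows(plan=[{"dx":-0.28,"dy":-0.036,"dz":-0.05,"ax":0,"ay":0.217,"az":0},{"dx":-0.28,"dy":-0.036,"dz":-0.05,"ax":0,"ay":0.217,"az":0},{"dx":-0.28,"dy":-0.036,"dz":-0.05,"ax":0,"ay":0.217,"az":0},{"dx":-0.28,"dy":-0.036,"dz":-0.05,"ax":0,"ay":0.217,"az":0}])

```text
time_s: 11.85
position: [497.6, 60.5, 233.2]
ee_rot: [0.681, 0.649, -0.243, 0.236]
ft_force: [0.7, -0.8, 0.2]
width: 87.2
finger_force: 0.0
```

play_rows(plan=[{"dx":-0.5,"dy":0.018,"dz":0.027,"ax":0,"ay":0.218,"az":0},{"dx":-0.5,"dy":0.018,"dz":0.027,"ax":0,"ay":0.218,"az":0},{"dx":-0.5,"dy":0.018,"dz":0.027,"ax":0,"ay":0.218,"az":0},{"dx":-0.5,"dy":0.018,"dz":0.027,"ax":0,"ay":0.218,"az":0}])

```text
time_s: 12.18
position: [497.4, 19.0, 263.8]
ee_rot: [0.718, 0.684, -0.09, 0.091]
ft_force: [-0.0, -1.0, 0.3]
width: 87.1
finger_force: 0.0
```

play_rows(plan=[{"dx":-0.8,"dy":0.037,"dz":0.11,"ax":0,"ay":0.218,"az":0},{"dx":-0.8,"dy":0.037,"dz":0.11,"ax":0,"ay":0.218,"az":0},{"dx":-0.8,"dy":0.037,"dz":0.11,"ax":0,"ay":0.218,"az":0},{"dx":-0.8,"dy":0.037,"dz":0.11,"ax":0,"ay":0.218,"az":0}])

```text
time_s: 12.52
position: [496.7, -63.0, 272.8]
ee_rot: [0.721, 0.687, 0.066, -0.059]
ft_force: [0.2, -0.5, 0.1]
width: 87.2
finger_force: 0.0
```

play_rows(plan=[{"dx":-0.463,"dy":0.018,"dz":0.325,"ax":0,"ay":0.218,"az":0},{"dx":-0.463,"dy":0.018,"dz":0.325,"ax":0,"ay":0.218,"az":0},{"dx":-0.463,"dy":0.018,"dz":0.325,"ax":0,"ay":0.218,"az":0},{"dx":-0.463,"dy":0.018,"dz":0.325,"ax":0,"ay":0.218,"az":0}])

```text
time_s: 12.85
position: [495.1, -102.2, 229.2]
ee_rot: [0.691, 0.656, 0.219, -0.21]
ft_force: [0.6, -1.0, -0.3]
width: 86.8
finger_force: 0.0
```

play_rows(plan=[{"dx":-0.393,"dy":0.009,"dz":0.213,"ax":0,"ay":0.218,"az":0},{"dx":-0.393,"dy":0.009,"dz":0.213,"ax":0,"ay":0.218,"az":0},{"dx":-0.393,"dy":0.009,"dz":0.213,"ax":0,"ay":0.218,"az":0},{"dx":-0.393,"dy":0.009,"dz":0.213,"ax":0,"ay":0.218,"az":0},{"dx":-0.393,"dy":0.009,"dz":0.213,"ax":0,"ay":0.218,"az":0},{"dx":-0.393,"dy":0.009,"dz":0.213,"ax":0,"ay":0.218,"az":0}])

```text
time_s: 13.35
position: [495.7, -120.6, 189.7]
ee_rot: [0.627, 0.598, 0.361, -0.345]
ft_force: [-0.2, -0.1, 0.2]
width: 87.2
finger_force: 0.0
```

```bash
cat >> h.py <<'E'
XL=park(0,14.5,-2.6)
def T2(p2,back,g=-18):
    A=np.eye(4);A[:3,:3]=STB[:3,:3]@R.from_euler("x",90-p2,degrees=True).as_matrix()@np.array([[0,1,0],[1,0,0],[0,0,-1.]]);A[:3,3]=(XL@[0,g,0,1])[:3]+A[:3,2]*(G-back);return A
E
python3 - <<'E'
from h import *
T,s=now(); go(T,T2(30,100),T2(30,60),T2(30,0)); print(s["joint_pos"].round(2))
s,d=snapw("w_g2")
# fit panel lean etc: walnut face edges in world from wrist cam; planar in face frame
Xf=XL@M((0,0,0),0,180)   # face frame: z up = walnut
C=np.linalg.inv(Xf)@d["extrinsics"]
E=quad(-29,29,-50,50,4.5)
print(proj([p for p,q in E],d,C).round(0).tolist())
for e in([E[1],E[2],E[3]],[E[1],E[3]]): print(edgefit(d,e,(0,0,0),8,T=C))
E
```

```text
d [-0.378 -0.047  0.825] a [ 0.     0.001 -0.001] rows 2.2 -> [493. -68. 116.]
d [0.  0.  0.4] a [-0.  0.  0.] rows 1.0 -> [495. -33.  96.]
d [0.  0.  0.6] a [-0.  0.  0.] rows 1.4 -> [497.  18.  66.]
[-0.84  0.46  1.63  0.69  1.86 -0.88]
[[277.0, 329.0], [340.0, 329.0], [343.0, 235.0], [271.0, 235.0]]
(array([ 4.50320161e-01,  5.03709741e-01, -2.94638066e-04]), np.float64(0.021812094717942876), 74)Traceback (most recent call last):
  File "<stdin>", line 9, in <module>
  File "h.py", line 38, in edgefit
    r=least_squares(f,v,loss="soft_l1",f_scale=.5); v=r.x; rng=max(2.5,rng*.7)
    return func(*args, **kwargs)
    vector_fun = VectorFunction(
        fun_wrapped,
    ...<6 lines>...
        workers=workers
    )
    self._update_fun()
    ~~~~~~~~~~~~~~~~^^
    self.f = self.fun_wrapped(xp_copy(self.x))
             ~~~~~~~~~~~~~~~~^^^^^^^^^^^^^^^^^
    return np.atleast_1d(self.fun(x))
                         ~~~~~~~~^^^
    return self.f(x, *self.args, **self.kwargs)
           ~~~~~~^^^^^^^^^^^^^^^^^^^^^^^^^^^^^^
  File "h.py", line 37, in <lambda>
    f=lambda v:((proj(place(M,*v),d,T)-px)*N).sum(1)
                      ~~~~~^^^^^^
  File "h.py", line 16, in place
    return np.c_[x+c*P[:,0]-s*P[:,1],y+s*P[:,0]+c*P[:,1],P[:,2]]
                     ~^^^^^
IndexError: index 0 is out of bounds for axis 1 with size 0
```

play_rows(plan=[{"dx":-0.378,"dy":-0.045,"dz":0.825,"ax":0,"ay":0,"az":0},{"dx":-0.378,"dy":-0.045,"dz":0.825,"ax":0,"ay":0,"az":0},{"dx":-0.378,"dy":-0.045,"dz":0.825,"ax":0,"ay":0,"az":0},{"dx":-0.378,"dy":-0.045,"dz":0.825,"ax":0,"ay":0,"az":0}])

```text
time_s: 13.73
position: [492.8, -65.0, 116.2]
ee_rot: [0.626, 0.599, 0.36, -0.346]
ft_force: [0.6, -0.5, 0.1]
width: 87.3
finger_force: 0.0
```

play_rows(plan=[{"dx":0,"dy":0,"dz":0.35,"ax":0,"ay":0,"az":0},{"dx":0,"dy":0,"dz":0.65,"ax":0,"ay":0,"az":0},{"dx":0,"dy":0,"dz":0.9,"ax":0,"ay":0,"az":0},{"dx":0,"dy":0,"dz":0.98,"ax":0,"ay":0,"az":0},{"dx":0,"dy":0,"dz":0.98,"ax":0,"ay":0,"az":0},{"dx":0,"dy":0,"dz":0.98,"ax":0,"ay":0,"az":0}])

```text
time_s: 14.23
position: [499.2, 15.6, 69.1]
ee_rot: [0.626, 0.6, 0.361, -0.343]
ft_force: [-0.3, -1.5, 0.5]
width: 87.3
finger_force: 0.0
```

Run:
```python
from h import *
T,s=now(); go(T,T2(30,0)); print(s["ft_force"].round(1))
s,d=snapw("w_g2b")
E=quad(-29,29,-50,50,4.5); C=np.linalg.inv(XL@M((0,0,0),0,180))@d["extrinsics"]
im=d["image"][:,:,::-1].copy()
for p,q in E: cv2.line(im,*[tuple(map(int,x)) for x in proj([p,q],d,C)],(0,0,255),1)
cv2.imwrite("pics/g2b.png",im)
```

```text
d [-0.016 -0.02   0.042] a [0.001 0.002 0.002] rows 0.1 -> [497.  18.  66.]
[-0.3 -1.5  0.5]
```

View pics/g2b.png

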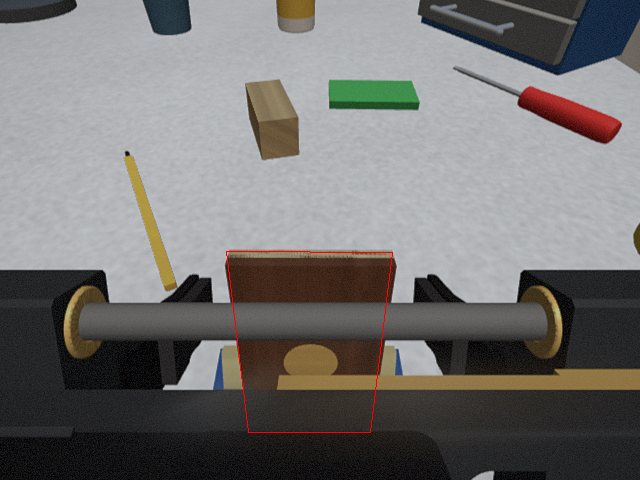

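The wrist view shows the panel between the open fingers, its sides at columns 227 and 395, within ~1 mm of prediction. Final nudge, then grip.

play_rows(plan=[{"dx":-0.015,"dy":-0.005,"dz":0.04,"ax":0,"ay":0,"az":0},{"dx":-0.015,"dy":-0.005,"dz":0.04,"ax":0,"ay":0,"az":0},{"dx":-0.015,"dy":-0.005,"dz":0.04,"ax":0,"ay":0,"az":0}])

```text
time_s: 14.53
position: [497.8, 18.7, 64.4]
ee_rot: [0.627, 0.598, 0.361, -0.344]
ft_force: [-0.2, 0.1, 0.8]
width: 87.2
finger_force: 0.0
```

play_rows(plan=[{"dx":0,"dy":0,"dz":0,"ax":0,"ay":0,"az":0},{"dx":0,"dy":0,"dz":0,"ax":0,"ay":0,"az":0},{"dx":0,"dy":0,"dz":0,"ax":0,"ay":0,"az":0},{"dx":0,"dy":0,"dz":0,"ax":0,"ay":0,"az":0},{"dx":0,"dy":0,"dz":0,"ax":0,"ay":0,"az":0},{"dx":0,"dy":0,"dz":0,"ax":0,"ay":0,"az":0}], fingers=1)

```text
time_s: 15.03
position: [497.5, 19.6, 64.1]
ee_rot: [0.627, 0.598, 0.361, -0.345]
ft_force: [0.6, 0.2, 0.5]
width: 56.7
finger_force: 30.0
```

Run:
```python
from h import *
T,s=now(); go(T,T2(30,0)); print(s["ft_force"].round(1),s["ft_torque"].round(2),s["width"])
U=T.copy();U[:3,3]+=T[:3,:3]@[0,0,0]; V=T.copy();V[2,3]+=110; go(T,V)
```

```text
d [ 0.008 -0.    -0.017] a [0.    0.001 0.   ] rows 0.0 -> [497.  18.  66.]
[0.6 0.2 0.5] [-0.54 -0.05  0.03] 56.737892884545
d [ 0.952  0.    -0.552] a [ 0.  0. -0.] rows 2.6 -> [497.  20. 174.]
```

play_rows(plan=[{"dx":0.06,"dy":0,"dz":-0.035,"ax":0,"ay":0,"az":0},{"dx":0.2,"dy":0,"dz":-0.116,"ax":0,"ay":0,"az":0},{"dx":0.45,"dy":0,"dz":-0.26,"ax":0,"ay":0,"az":0},{"dx":0.8,"dy":0,"dz":-0.464,"ax":0,"ay":0,"az":0},{"dx":0.95,"dy":0,"dz":-0.55,"ax":0,"ay":0,"az":0},{"dx":0.95,"dy":0,"dz":-0.55,"ax":0,"ay":0,"az":0},{"dx":0.95,"dy":0,"dz":-0.55,"ax":0,"ay":0,"az":0}])

```text
time_s: 15.62
position: [497.9, 19.2, 174.9]
ee_rot: [0.627, 0.599, 0.361, -0.343]
ft_force: [0.0, -0.5, -1.3]
width: 57.2
finger_force: 30.0
```

Run:
```python
from h import *
s,d=snapw("w_held2"); T,_=now(); print(s["width"])
np.save("grip2_nom.npy",[1])
F0=np.array([497.5,19.6,64.1])
A=T.copy();A[:3,3]=F0   # tool at grip
Fi=np.linalg.inv(XL@M((0,0,0),0,180))@A   # tool in flipped-panel(walnut up) frame
print(Fi.round(2).tolist()); np.save("F.npy",Fi)
C=Fi@d["tool_from_camera"]; E=quad(-29,29,-50,50,4.5)
im=d["image"][:,:,::-1].copy()
for p,q in E: cv2.line(im,*[tuple(map(int,x)) for x in proj([p,q],d,C)],(0,0,255),1)
cv2.imwrite("pics/held2.png",im[200:480,120:520])
for e in(E[1:],[E[1],E[3]]): print(edgefit(d,e,(0,0,0),8,T=C))
```

```text
57.19828488715875
[[-0.0, 1.0, 0.0, 0.04], [0.96, 0.0, -0.27, 11.82], [-0.27, 0.0, -0.96, -19.48], [0.0, 0.0, 0.0, 1.0]]
(array([-0.11954536,  0.07785151, -0.06867119]), np.float64(1.2201133840599376), 45)Traceback (most recent call last):
  File "<stdin>", line 12, in <module>
  File "h.py", line 38, in edgefit
    r=least_squares(f,v,loss="soft_l1",f_scale=.5); v=r.x; rng=max(2.5,rng*.7)
    return func(*args, **kwargs)
    vector_fun = VectorFunction(
        fun_wrapped,
    ...<6 lines>...
        workers=workers
    )
    self._update_fun()
    ~~~~~~~~~~~~~~~~^^
    self.f = self.fun_wrapped(xp_copy(self.x))
             ~~~~~~~~~~~~~~~~^^^^^^^^^^^^^^^^^
    return np.atleast_1d(self.fun(x))
                         ~~~~~~~~^^^
    return self.f(x, *self.args, **self.kwargs)
           ~~~~~~^^^^^^^^^^^^^^^^^^^^^^^^^^^^^^
  File "h.py", line 37, in <lambda>
    f=lambda v:((proj(place(M,*v),d,T)-px)*N).sum(1)
                      ~~~~~^^^^^^
  File "h.py", line 16, in place
    return np.c_[x+c*P[:,0]-s*P[:,1],y+s*P[:,0]+c*P[:,1],P[:,2]]
                     ~^^^^^
IndexError: index 0 is out of bounds for axis 1 with size 0
```

View pics/held2.png

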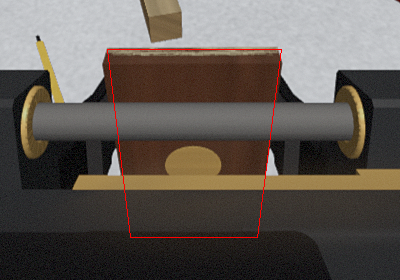

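Held walnut-side: the walnut end edge is at crop row ~53 (predicted 49) and the disc at crop (193,162). So there is a small tilt or offset to refine numerically from the walnut mask.

Run:
```python
from h import *
d=load("w_held2");Fi=np.load("F.npy");im=cv2.GaussianBlur(d["image"],(3,3),0).astype(float)
rb=im[...,0]-im[...,2]; br=im.sum(2)
print(rb[275,215:240].round(0).tolist(),br[275,215:240].round(0).tolist()); print("col310 rows240-265",br[240:266,310].round(0).tolist(),rb[240:266,310].round(0).tolist())
print("row360",rb[360,230:420:5].round(0).tolist())
```

```text
[-5.0, -6.0, -5.0, -6.0, -6.0, -6.0, -6.0, -6.0, -1.0, 16.0, 34.0, 39.0, 38.0, 38.0, 40.0, 40.0, 40.0, 40.0, 40.0, 39.0, 38.0, 39.0, 40.0, 41.0, 40.0] [592.0, 591.0, 592.0, 593.0, 590.0, 588.0, 594.0, 591.0, 493.0, 296.0, 157.0, 136.0, 145.0, 139.0, 131.0, 131.0, 131.0, 128.0, 131.0, 133.0, 134.0, 136.0, 131.0, 129.0, 137.0]
col310 rows240-265 [576.0, 581.0, 584.0, 587.0, 593.0, 595.0, 559.0, 440.0, 288.0, 220.0, 243.0, 305.0, 384.0, 415.0, 364.0, 272.0, 196.0, 170.0, 173.0, 177.0, 177.0, 180.0, 178.0, 164.0, 148.0, 140.0] [-5.0, -6.0, -6.0, -6.0, -6.0, -5.0, 2.0, 16.0, 33.0, 41.0, 43.0, 41.0, 39.0, 39.0, 41.0, 41.0, 42.0, 42.0, 42.0, 42.0, 42.0, 42.0, 41.0, 42.0, 41.0, 41.0]
row360 [-1.0, -5.0, 38.0, 40.0, 38.0, 41.0, 41.0, 40.0, 41.0, 45.0, 40.0, 51.0, 80.0, 80.0, 79.0, 78.0, 80.0, 79.0, 80.0, 81.0, 80.0, 80.0, 62.0, 40.0, 41.0, 44.0, 40.0, 37.0, 35.0, 36.0, 37.0, 42.0, -6.0, 1.0, 6.0, 4.0, 3.0, 3.0]
```

```bash
cat > fitheld.py <<'E'
from h import *
def fitheld(d,Fi):
    im=cv2.GaussianBlur(d["image"],(3,3),0).astype(float);rb=im[...,0]-im[...,2];br=im.sum(2)
    def cross(a,th):  # first upward crossing, subpixel
        i=np.argmax((a[1:]>th)&(a[:-1]<=th)); return i+(th-a[i])/(a[i+1]-a[i])
    L,Rr=[],[]
    for r in list(range(264,294,3))+list(range(348,366,3)):
        L.append((200+cross(rb[r,200:300],17),r)); Rr.append((430-cross(rb[r,430:330:-1],17),r))
    c=range(245,376,10)
    Fp=[(x,236+cross(-br[236:262,x],-430)) for x in c]
    Fw=[(x,264-cross(br[264:245:-1,x],285)) for x in c]
    L,Rr,Fp,Fw=map(np.array,(L,Rr,Fp,Fw))
    e=lambda P,Q,X,pts:(lambda a:((pts-a[0])@np.array([-(a[1]-a[0])[1],(a[1]-a[0])[0]]))/np.linalg.norm(a[1]-a[0]))(proj((np.c_[[P,Q],[1,1]]@X.T)[:,:3],d,C))
    C=Fi@d["tool_from_camera"]
    def f(v):
        X=M(v[:3],v[4],np.degrees(v[3]))
        return np.r_[e((-29,-50,4.5),(-29,50,4.5),X,L),e((29,-50,4.5),(29,50,4.5),X,Rr),e((-29,50,4.5),(29,50,4.5),X,Fw),e((-29,50,-4.5),(29,50,-4.5),X,Fp)]
    r=least_squares(f,np.zeros(5),loss="soft_l1",x_scale=[1,1,1,.02,.02]);return r.x,r.fun,(L,Rr,Fp,Fw)
if __name__=="__main__":
    d=load("w_held2");x,fu,pts=fitheld(d,np.load("F.npy"));print(x.round(3),np.degrees(x[3]).round(2));print(fu.round(1).tolist())
    print([p[[0,-1]].round(1).tolist() for p in pts])
    # disc check
    m=((d["image"][...,0].astype(int)-d["image"][...,2])>60)[335:372,260:370]; ys,xs=np.nonzero(m); w=[(r+335,xs[ys==r].min()+260,xs[ys==r].max()+260) for r in sorted(set(ys))];print(w[::4])
    C=np.load("F.npy")@d["tool_from_camera"];print(proj((M(x[:3],x[4],np.degrees(x[3]))@[0,0,4.5,1])[:3],d,C))
E
python3 fitheld.py
```

```text
[-8.830e-01 -1.880e-01  1.287e+01 -1.920e-01 -1.000e-03] -10.98
[-1.6, -1.5, -1.1, -0.9, -0.7, -1.2, -0.7, -0.6, -0.3, -0.2, 5.5, 6.4, 6.6, 6.9, 7.1, 7.4, 1.3, 1.2, 0.8, 0.7, 1.0, 1.1, 0.9, 0.8, 0.4, 0.1, -4.3, -5.1, -5.2, -5.5, -5.8, -5.9, -1.6, -1.3, -0.3, -0.8, -1.2, -0.8, -0.9, -0.4, -0.8, -1.0, -1.3, -1.0, -1.0, -2.0, 0.9, 1.0, 0.9, 1.3, 0.7, 0.8, 0.6, 0.7, 1.2, 1.6, 1.1, 1.3, 2.2, 1.1]
[[[222.2, 264.0], [238.8, 363.0]], [[401.4, 264.0], [386.5, 363.0]], [[245.0, 247.4], [375.0, 247.6]], [[245.0, 254.1], [375.0, 253.7]]]
[(np.int64(346), np.int64(307), np.int64(319)), (np.int64(350), np.int64(295), np.int64(331)), (np.int64(354), np.int64(290), np.int64(336)), (np.int64(358), np.int64(287), np.int64(339)), (np.int64(362), np.int64(285), np.int64(340)), (np.int64(366), np.int64(285), np.int64(340)), (np.int64(370), np.int64(286), np.int64(339))]
[[311.94508397 383.05448525]]
```

```bash
cat >> fitheld.py <<'E'
    C0=C
    import itertools
    for name,Fi in(("w_held2",np.load("F.npy")),("w_g2b",np.linalg.inv(XL@M((0,0,0),0,180))@load("w_g2b")["T"])):
        d=load(name);_,_,(L,Rr,Fp,Fw)=fitheld(d,Fi);C=Fi@d["tool_from_camera"]
        print(name,np.c_[L[:,1],L[:,0],Rr[:,0]].round(1)[::3].tolist(),Fp[::5].round(1).tolist(),Fw[::5].round(1).tolist())
        m=((d["image"][...,0].astype(int)-d["image"][...,2])>60)[335:390,260:370];ys,xs=np.nonzero(m);ct=np.c_[xs+260,ys+335]
        def dist(pts,a,b): t=(b-a)/np.linalg.norm(b-a);return (pts-a)@np.array([-t[1],t[0]])
        def f(v):
            X=M(v[:3],v[4],np.degrees(v[3]));p=lambda *q:proj((X@[*q,1])[:3],d,C)[0]
            r=[dist(L,p(-29,0,4.5),p(-29,50,4.5)),dist(Rr,p(29,0,4.5),p(29,50,4.5)),2*dist(Fw,p(-29,50,4.5),p(29,50,4.5)),2*dist(Fp,p(-29,50,-4.5),p(29,50,-4.5))]
            return np.concatenate(r)
        for t0 in(-.2,0,.2):
            r=least_squares(f,[0,0,0,t0,0],x_scale=[1,1,1,.02,.02]);X=M(r.x[:3],r.x[4],np.degrees(r.x[3]))
            print(r.x.round(3),r.cost.round(1),"disc pred",proj((X@[0,0,4.5,1])[:3],d,C).round(1),"rms",np.sqrt((r.fun**2).mean()).round(2))
E
python3 fitheld.py | tail -8
```

```text
w_held2 [[264.0, 222.2, 401.4], [273.0, 223.6, 400.1], [282.0, 224.4, 399.6], [291.0, 225.7, 398.1], [354.0, 237.3, 387.9], [363.0, 238.8, 386.5]] [[245.0, 247.4], [295.0, 247.2], [345.0, 247.6]] [[245.0, 254.1], [295.0, 254.9], [345.0, 254.4]]
[-0.77  -1.617 11.029 -0.207  0.   ] 247.0 disc pred [[312.2 381.6]] rms 2.87
[-0.77  -1.617 11.029 -0.207  0.   ] 247.0 disc pred [[312.2 381.6]] rms 2.87
[-0.77  -1.617 11.029 -0.207  0.   ] 247.0 disc pred [[312.2 381.6]] rms 2.87
w_g2b [[264.0, 225.2, 395.4], [273.0, 226.2, 394.8], [282.0, 227.4, 393.2], [291.0, 228.9, 391.8], [354.0, 221.7, 395.3], [363.0, 222.1, 394.8]] [[245.0, 249.6], [295.0, 250.0], [345.0, 250.3]] [[245.0, 256.9], [295.0, 257.2], [345.0, 256.9]]
[ 3.0000e-03  3.0890e+00  2.2154e+01 -3.2700e-01 -7.0000e-03] 189.4 disc pred [[309.  392.4]] rms 2.51
[ 3.0000e-03  3.0890e+00  2.2154e+01 -3.2700e-01 -7.0000e-03] 189.4 disc pred [[309.  392.4]] rms 2.51
[ 3.0000e-03  3.0890e+00  2.2154e+01 -3.2700e-01 -7.0000e-03] 189.4 disc pred [[309.  392.4]] rms 2.51
```

```bash
cat > f2.py <<'E'
from fitheld import *
d=load("w_held2");Fi=np.load("F.npy");C=Fi@d["tool_from_camera"];_,_,(L,Rr,Fp,Fw)=fitheld(d,Fi)
L,Rr=L[:10],Rr[:10]
im=d["image"].astype(int);m=(im[...,0]-im[...,2])>60
rim=[]
for r in range(348,371,2):
    xs=np.nonzero(m[r,270:360])[0]+270; rim+=[(xs.min()-.5,r),(xs.max()+.5,r)]
rim=np.array(rim)
def dist(pts,a,b): t=(b-a)/np.linalg.norm(b-a);return (pts-a)@np.array([-t[1],t[0]])
def f(v,w=1):
    X=M(v[:3],v[4],np.degrees(v[3]));p=lambda *q:proj((X@[*q,1])[:3],d,C)[0]
    pl=np.linalg.inv(X)@C  # camera in panel frame
    q=onplane(rim,4.5,d,pl); rr=np.hypot(q[:,0],q[:,1])-v[5]
    return np.concatenate([dist(L,p(-29,0,4.5),p(-29,50,4.5)),dist(Rr,p(29,0,4.5),p(29,50,4.5)),dist(Fw,p(-29,50,4.5),p(29,50,4.5)),dist(Fp,p(-29,50,-4.5),p(29,50,-4.5)),rr*2.5])
for z in (None,):
    r=least_squares(f,[0,0,0,0,0,11],x_scale=[1,1,1,.02,.02,1]);print(r.x.round(3),np.degrees(r.x[3]).round(1),np.sqrt((r.fun**2).mean()).round(2));print(r.fun.round(1).tolist())
np.save("held.npy",r.x)
E
python3 f2.py
```

```text
[-6.2600e-01 -4.9400e-01  7.2200e+00 -6.8000e-02  5.0000e-03  1.1973e+01] -3.9 2.21
[-1.4, -1.4, -1.1, -1.1, -1.0, -1.6, -1.3, -1.3, -1.1, -1.1, 1.2, 1.1, 0.9, 0.8, 1.2, 1.3, 1.2, 1.3, 0.9, 0.7, -3.0, -2.6, -1.6, -2.1, -2.4, -1.9, -2.0, -1.5, -1.8, -1.9, -2.2, -1.8, -1.8, -2.8, 2.6, 2.7, 2.7, 3.1, 2.6, 2.7, 2.6, 2.7, 3.3, 3.7, 3.3, 3.5, 4.4, 3.4, 2.5, 3.1, 2.5, 2.8, 2.1, 1.9, 1.5, 2.0, 1.2, 1.7, 0.5, 1.0, -0.1, 0.5, -0.4, -0.6, -1.4, -1.6, -2.1, -2.4, -3.6, -2.9, -4.0, -4.2]
```

The end face spans rows 247–263 (pale half and walnut half), so the walnut face edge is the faint step at row ~263. Refitting with that.

```bash
sed -i 's/^L,Rr=L\[:10\],Rr\[:10\]/L,Rr=L[3:10],Rr[3:10]\nbr=cv2.GaussianBlur(d["image"],(3,3),0).astype(float).sum(2)[:,250:376].mean(1);g=br[258:270]-br[260:272];print(g.round(0));Fw[:,1]=259+np.average(np.arange(12),weights=np.clip(g-4,0,None)*(np.abs(np.arange(12)-g.argmax())<3))/' f2.py; echo 'print(Fw[0],r.x)' >>f2.py; python3 f2.py
```

```text
[-3. -1.  3. 15. 25. 22.  9.  1. -1. -1.  0.  1.]
[-6.180e-01 -7.390e-01  2.485e+00  7.800e-02  4.000e-03  1.106e+01] 4.5 0.38
[0.3, 0.2, -0.5, -0.3, -0.5, -0.4, -0.6, -0.8, -0.2, 0.1, 0.1, 0.3, 0.1, 0.1, -0.4, -0.4, -0.4, -0.3, -0.3, -0.2, -0.2, -0.2, -0.1, -0.1, -0.0, 0.0, 0.0, 0.1, -0.2, -0.1, -0.2, 0.3, -0.3, -0.2, -0.3, -0.2, 0.4, 0.8, 0.4, 0.7, 1.6, 0.6, -0.1, 0.6, 0.1, 0.5, -0.0, -0.2, -0.3, 0.2, -0.1, 0.5, -0.4, 0.2, -0.4, 0.3, 0.1, -0.2, -0.1, -0.4, -0.0, -0.2, -0.5, 0.2, 0.2, 0.1]
[245.         263.30941639] [-6.17559707e-01 -7.39221469e-01  2.48526784e+00  7.81646200e-02
  4.17509462e-03  1.10600448e+01]
```

```bash
cat > f1.py <<'E'
from h import *
d=load("w_held");A=tool(35,-20)
Z=d["T"][:3,2]; # use measured tilt relative to level, in panel yaw frame
Tm=d["T"];B=np.eye(4);B[:3,:3]=rz(.248).T@Tm[:3,:3];B[:3,3]=A[:3,3]
C=B@d["tool_from_camera"]
im=cv2.GaussianBlur(d["image"],(3,3),0).astype(float);rb=im[...,0]-im[...,2];br=im.sum(2)
print("col 310",rb[150:170,310].round(0).tolist(),br[150:170,310].round(0).tolist())
def cross(a,th):
    i=np.argmax((a[1:]>th)&(a[:-1]<=th)); return i+(th-a[i])/(a[i+1]-a[i])
rows=range(172,290,6);L=np.array([(210+cross(rb[r,210:300],17),r) for r in rows]);Rr=np.array([(430-cross(rb[r,430:330:-1],17),r) for r in rows])
Fp=np.array([(x,145+cross(rb[145:170,x],17)) for x in range(262,370,8)])
print(L[[0,-1]],Rr[[0,-1]],Fp[[0,-1]])
dist=lambda pts,a,b:(pts-a)@(np.array([-(b-a)[1],(b-a)[0]])/np.linalg.norm(b-a))
for zb in (-4.5,4.5):
    def f(v):
        X=M(v[:3],v[4],np.degrees(v[3]));p=lambda *q:proj((X@[*q,1])[:3],d,C)[0]
        return np.concatenate([dist(L,p(-29,0,4.5),p(-29,50,4.5)),dist(Rr,p(29,0,4.5),p(29,50,4.5)),dist(Fp,p(-29,50,zb),p(29,50,zb))])
    r=least_squares(f,np.zeros(5),x_scale=[1,1,1,.02,.02]);print(zb,r.x.round(3),np.degrees(r.x[3]).round(2),np.sqrt((r.fun**2).mean()).round(2))
E
python3 f1.py
```

```text
col 310 [-6.0, -6.0, -7.0, -6.0, -6.0, -6.0, -5.0, 0.0, 13.0, 30.0, 37.0, 36.0, 36.0, 36.0, 36.0, 36.0, 35.0, 35.0, 35.0, 36.0] [555.0, 554.0, 556.0, 560.0, 563.0, 567.0, 563.0, 538.0, 479.0, 422.0, 404.0, 405.0, 404.0, 405.0, 405.0, 405.0, 406.0, 406.0, 407.0, 408.0]
[[246.55555556 172.        ]
 [237.13333333 286.        ]] [[380.27272727 172.        ]
 [388.07692308 286.        ]] [[262.         157.94117647]
 [366.         158.61111111]]
-4.5 [-0.713  4.875 -0.47  -0.018 -0.005] -1.06 0.17
4.5 [-0.741 -1.11  -0.36  -0.018 -0.005] -1.06 0.17
```

Consistent now: rms 0.4 px, panel pitched ~5° from nominal in the grip (it stayed at its 10° lean). Planning the move to hover over the jig.

```bash
cat >> h.py <<'E'
JB=M((468.6,-222.6,0),.0555)
def FH(): return np.linalg.inv(M((0,-1.2,2.0),0,5))@np.load("F.npy")
def seat(y,up,x=0): return JB@M((x,y,44.5+up),0,0)@FH()
E
python3 - <<'E'
from h import *
from scipy.spatial.transform import Slerp
T,s=now();F=FH();print(F.round(3).tolist())
P=T@np.linalg.inv(F);print("panel",P[:3,3].round(1)); E=seat(8,45)@np.linalg.inv(F)
sl=Slerp([0,1],R.from_matrix([P[:3,:3],E[:3,:3]]));q=s["joint_pos"];W=[]
for k in(.25,.5,.75,1):
    X=np.eye(4);X[:3,:3]=sl(k).as_matrix();X[:3,3]=P[:3,3]*(1-k)+E[:3,3]*k+[0,0,40*np.sin(np.pi*k)];W.append(X@F)
W+=[seat(8,8)]
for w in W:q,c=ik(w,q);print(q.round(2),round(c,5))
go(T,*W)
E
```

```text
[[-0.0, 1.0, 0.001, 0.041], [0.936, 0.001, -0.353, 11.098], [-0.353, 0.0, -0.936, -22.531], [0.0, 0.0, 0.0, 1.0]]
panel [496.1  -4.4 166.6]
[-0.63  0.15  1.86  0.56  1.56 -0.74] 0.0
[-0.55  0.04  1.89  0.3   1.39 -0.64] 0.0
[-0.45 -0.    1.97 -0.    1.16 -0.48] 0.0
[-0.35  0.06  2.07 -0.42  0.91 -0.16] 0.0
[-0.35  0.13  2.08 -0.45  0.84 -0.11] 0.0
d [-0.258 -0.051 -0.45 ] a [ 0.005 -0.175 -0.013] rows 2.8 -> [490. -32. 174.]
d [-0.523 -0.065 -0.227] a [ 0.005 -0.175 -0.013] rows 2.8 -> [482. -86. 158.]
d [-0.668 -0.084  0.167] a [ 0.005 -0.175 -0.013] rows 2.8 -> [ 475. -144.  120.]
d [-0.589 -0.099  0.532] a [ 0.005 -0.175 -0.013] rows 2.8 -> [ 468. -204.   67.]
d [ 0.131 -0.     0.346] a [ 0. -0.  0.] rows 0.9 -> [ 468. -204.   30.]
```

play_rows(plan=[{"dx":-0.258,"dy":-0.051,"dz":-0.45,"ax":0.005,"ay":-0.175,"az":-0.013},{"dx":-0.258,"dy":-0.051,"dz":-0.45,"ax":0.005,"ay":-0.175,"az":-0.013},{"dx":-0.258,"dy":-0.051,"dz":-0.45,"ax":0.005,"ay":-0.175,"az":-0.013},{"dx":-0.258,"dy":-0.051,"dz":-0.45,"ax":0.005,"ay":-0.175,"az":-0.013}])

```text
time_s: 16.0
position: [490.8, -31.8, 175.6]
ee_rot: [0.67, 0.661, 0.247, -0.231]
ft_force: [0.9, 0.1, 1.0]
width: 57.1
finger_force: 30.0
```

play_rows(plan=[{"dx":-0.523,"dy":-0.065,"dz":-0.227,"ax":0.005,"ay":-0.175,"az":-0.013},{"dx":-0.523,"dy":-0.065,"dz":-0.227,"ax":0.005,"ay":-0.175,"az":-0.013},{"dx":-0.523,"dy":-0.065,"dz":-0.227,"ax":0.005,"ay":-0.175,"az":-0.013},{"dx":-0.523,"dy":-0.065,"dz":-0.227,"ax":0.005,"ay":-0.175,"az":-0.013}])

```text
time_s: 16.33
position: [481.9, -84.7, 157.4]
ee_rot: [0.693, 0.7, 0.126, -0.116]
ft_force: [-0.5, 0.6, 0.2]
width: 56.9
finger_force: 30.0
```

play_rows(plan=[{"dx":-0.668,"dy":-0.084,"dz":0.167,"ax":0.005,"ay":-0.175,"az":-0.013},{"dx":-0.668,"dy":-0.084,"dz":0.167,"ax":0.005,"ay":-0.175,"az":-0.013},{"dx":-0.668,"dy":-0.084,"dz":0.167,"ax":0.005,"ay":-0.175,"az":-0.013},{"dx":-0.668,"dy":-0.084,"dz":0.167,"ax":0.005,"ay":-0.175,"az":-0.013}])

```text
time_s: 16.67
position: [472.3, -140.9, 116.1]
ee_rot: [0.695, 0.719, 0.001, 0.003]
ft_force: [0.9, 1.0, -0.6]
width: 57.3
finger_force: 30.0
```

play_rows(plan=[{"dx":-0.589,"dy":-0.099,"dz":0.532,"ax":0.005,"ay":-0.175,"az":-0.013},{"dx":-0.589,"dy":-0.099,"dz":0.532,"ax":0.005,"ay":-0.175,"az":-0.013},{"dx":-0.589,"dy":-0.099,"dz":0.532,"ax":0.005,"ay":-0.175,"az":-0.013},{"dx":-0.589,"dy":-0.099,"dz":0.532,"ax":0.005,"ay":-0.175,"az":-0.013},{"dx":-0.589,"dy":-0.099,"dz":0.532,"ax":0.005,"ay":-0.175,"az":-0.013},{"dx":-0.589,"dy":-0.099,"dz":0.532,"ax":0.005,"ay":-0.175,"az":-0.013}])

```text
time_s: 17.17
position: [467.7, -203.1, 66.3]
ee_rot: [0.676, 0.715, -0.121, 0.126]
ft_force: [0.3, -0.2, -0.1]
width: 57.2
finger_force: 30.0
```

Run:
```python
from h import *
from station import arm
T,s=now();go(T,seat(8,45),seat(8,10)); print(s["joint_pos"].round(2),s["width"])
d=arm.snapshot("top");np.savez("top3.npz",**d); d2=arm.snapshot("scene");np.savez("scene3.npz",**d2); snapw("w_hov")
X=T@np.linalg.inv(FH());print("pan",X[:3,3].round(1))
v,r,m=edgefit(load("top0"),BASE+BED,(468.6,-222.6,.0555));print("jig top",v.round(3),r)
e=quad(-29,29,-50,50,X[2,3]+4.5); print("panel top",[edgefit(d,ee,(X[0,3],X[1,3],.0555),5) for ee in(e,[e[0],e[1],e[3]],[e[1],e[3],e[2]])])
```

```text
d [-0.007 -0.002 -0.004] a [-0.002 -0.005  0.   ] rows 0.1 -> [ 468. -204.   67.]
d [ 0.124 -0.     0.327] a [-0. -0. -0.] rows 0.8 -> [ 468. -204.   32.]
[-0.35  0.06  2.06 -0.41  0.92 -0.17] 57.2313546000437
pan [ 468.4 -214.3   88.8]
jig top [ 4.69257e+02 -2.22890e+02  5.80000e-02] 0.26080994806299707
panel top [(array([ 4.69232189e+02, -2.24919530e+02,  4.13830889e-02]), np.float64(0.2589641392712861), 70), (array([ 4.69215174e+02, -2.24790872e+02,  4.00821698e-02]), np.float64(0.24226962827228296), 69), (array([ 4.73577780e+02, -2.13963946e+02, -1.61235212e-01]), np.float64(0.5379277136707139), 61)]
```

Centred over the bed per the top camera (panel x 469.2, jig 469.3). Lowering.

play_rows(plan=[{"dx":0.06,"dy":0,"dz":0.16,"ax":0,"ay":-0.003,"az":0},{"dx":0.117,"dy":0,"dz":0.323,"ax":0,"ay":-0.003,"az":0},{"dx":0.117,"dy":0,"dz":0.323,"ax":0,"ay":-0.003,"az":0},{"dx":0.117,"dy":0,"dz":0.323,"ax":0,"ay":-0.003,"az":0}])

```text
time_s: 17.65
position: [467.0, -203.8, 32.1]
ee_rot: [0.676, 0.715, -0.125, 0.129]
ft_force: [-0.3, -0.8, 0.0]
width: 57.0
finger_force: 30.0
```

play_rows(plan=[{"dx":0.011,"dy":0,"dz":0.028,"ax":0,"ay":0,"az":0},{"dx":0.018,"dy":0,"dz":0.047,"ax":0,"ay":0,"az":0},{"dx":0.018,"dy":0,"dz":0.047,"ax":0,"ay":0,"az":0}])

```text
time_s: 17.9
position: [468.1, -203.8, 27.8]
ee_rot: [0.676, 0.715, -0.124, 0.131]
ft_force: [-0.7, -0.2, 0.6]
width: 56.7
finger_force: 30.0
```

Run:
```python
from h import *
T,s=now();go(T,seat(8,5),seat(8,0)); print(s["ft_force"].round(1))
```

```text
d [ 0.005 -0.005  0.007] a [-0.001  0.001  0.   ] rows 0.0 -> [ 468. -204.   27.]
d [ 0.018 -0.     0.047] a [-0. -0. -0.] rows 0.1 -> [ 468. -204.   22.]
[-0.7 -0.2  0.6]
```

play_rows(plan=[{"dx":0.006,"dy":0,"dz":0.014,"ax":0,"ay":0,"az":0},{"dx":0.006,"dy":0,"dz":0.014,"ax":0,"ay":0,"az":0}])

```text
time_s: 18.07
position: [467.8, -203.5, 25.9]
ee_rot: [0.676, 0.715, -0.124, 0.13]
ft_force: [0.5, 0.1, -1.4]
width: 56.9
finger_force: 30.0
```

play_rows(plan=[{"dx":0.004,"dy":0,"dz":0.01,"ax":0,"ay":0,"az":0},{"dx":0.004,"dy":0,"dz":0.01,"ax":0,"ay":0,"az":0}])

```text
time_s: 18.23
position: [467.6, -203.4, 24.6]
ee_rot: [0.676, 0.715, -0.124, 0.13]
ft_force: [-0.2, 0.3, -0.4]
width: 57.1
finger_force: 30.0
```

play_rows(plan=[{"dx":0.004,"dy":0,"dz":0.01,"ax":0,"ay":0,"az":0},{"dx":0.004,"dy":0,"dz":0.01,"ax":0,"ay":0,"az":0}])

```text
time_s: 18.4
position: [467.5, -203.3, 23.4]
ee_rot: [0.676, 0.715, -0.124, 0.13]
ft_force: [1.0, -0.5, -0.3]
width: 57.4
finger_force: 30.0
```

play_rows(plan=[{"dx":0.004,"dy":0,"dz":0.01,"ax":0,"ay":0,"az":0},{"dx":0.004,"dy":0,"dz":0.01,"ax":0,"ay":0,"az":0}])

```text
time_s: 18.57
position: [467.5, -203.4, 22.3]
ee_rot: [0.676, 0.715, -0.124, 0.13]
ft_force: [0.5, -1.4, 0.2]
width: 57.2
finger_force: 30.0
```

play_rows(plan=[{"dx":0.003,"dy":0,"dz":0.008,"ax":0,"ay":0,"az":0},{"dx":0.003,"dy":0,"dz":0.008,"ax":0,"ay":0,"az":0}])

```text
time_s: 18.73
position: [467.8, -203.5, 21.9]
ee_rot: [0.676, 0.715, -0.124, 0.13]
ft_force: [-1.1, 0.1, 1.6]
width: 57.1
finger_force: 30.0
```

play_rows(plan=[{"dx":0.003,"dy":0,"dz":0.008,"ax":0,"ay":0,"az":0},{"dx":0.003,"dy":0,"dz":0.008,"ax":0,"ay":0,"az":0}])

```text
time_s: 18.9
position: [468.3, -203.8, 21.8]
ee_rot: [0.676, 0.715, -0.124, 0.131]
ft_force: [-2.4, 1.9, 7.5]
width: 57.1
finger_force: 30.0
```

play_rows(plan=[{"dx":0.003,"dy":0,"dz":0.008,"ax":0,"ay":0,"az":0},{"dx":0.003,"dy":0,"dz":0.008,"ax":0,"ay":0,"az":0},{"dx":0.003,"dy":0,"dz":0.008,"ax":0,"ay":0,"az":0}])

```text
time_s: 19.15
position: [468.3, -203.9, 21.7]
ee_rot: [0.676, 0.715, -0.125, 0.131]
ft_force: [-6.2, 5.2, 15.2]
width: 57.0
finger_force: 30.0
```

Run:
```python
from h import *
T,s=now();print(s["ft_force"].round(1),s["ft_torque"].round(2),T[:3,3])
print("1 mm jig -y in tool:",(T[:3,:3].T@(JB[:3,:3]@[0,-1,0])).round(3), "1mm up:",T[:3,:3].T@[0,0,1.])
snapw("w_bed")
```

```text
[-6.2  5.2 15.2] [ 0.07  0.69 -0.3 ] [ 468.27895674 -203.85400311   21.69273338]
1 mm jig -y in tool: [-0.935 -0.     0.356] 1mm up: [-0.35566411 -0.00126986 -0.93461298]
```

play_rows(plan=[{"dx":-0.004,"dy":0,"dz":-0.011,"ax":0,"ay":0,"az":0},{"dx":-0.004,"dy":0,"dz":-0.011,"ax":0,"ay":0,"az":0}])

```text
time_s: 19.37
position: [468.3, -203.7, 21.8]
ee_rot: [0.676, 0.715, -0.124, 0.131]
ft_force: [-1.6, 1.8, 5.0]
width: 56.7
finger_force: 30.0
```

play_rows(plan=[{"dx":-0.019,"dy":0,"dz":0.007,"ax":0,"ay":0,"az":0},{"dx":-0.037,"dy":0,"dz":0.014,"ax":0,"ay":0,"az":0},{"dx":-0.047,"dy":0,"dz":0.018,"ax":0,"ay":0,"az":0},{"dx":-0.047,"dy":0,"dz":0.018,"ax":0,"ay":0,"az":0}])

```text
time_s: 19.7
position: [469.0, -208.6, 21.8]
ee_rot: [0.676, 0.715, -0.124, 0.131]
ft_force: [-1.0, 1.4, 5.5]
width: 57.6
finger_force: 30.0
```

play_rows(plan=[{"dx":-0.009,"dy":0,"dz":0.004,"ax":0,"ay":0,"az":0},{"dx":-0.009,"dy":0,"dz":0.004,"ax":0,"ay":0,"az":0}])

```text
time_s: 19.87
position: [469.1, -209.5, 21.8]
ee_rot: [0.676, 0.715, -0.124, 0.131]
ft_force: [0.2, 2.1, 6.6]
width: 56.8
finger_force: 30.0
```

play_rows(plan=[{"dx":-0.009,"dy":0,"dz":0.004,"ax":0,"ay":0,"az":0},{"dx":-0.009,"dy":0,"dz":0.004,"ax":0,"ay":0,"az":0}])

```text
time_s: 20.03
position: [469.3, -210.5, 21.8]
ee_rot: [0.676, 0.715, -0.124, 0.131]
ft_force: [-0.0, 3.6, 6.4]
width: 57.0
finger_force: 30.0
```

play_rows(plan=[{"dx":-0.009,"dy":0,"dz":0.003,"ax":0,"ay":0,"az":0},{"dx":-0.009,"dy":0,"dz":0.003,"ax":0,"ay":0,"az":0}])

```text
time_s: 20.2
position: [469.3, -211.4, 21.8]
ee_rot: [0.676, 0.715, -0.124, 0.131]
ft_force: [-0.3, 2.5, 5.1]
width: 57.0
finger_force: 30.0
```

play_rows(plan=[{"dx":-0.007,"dy":0,"dz":0.003,"ax":0,"ay":0,"az":0},{"dx":-0.007,"dy":0,"dz":0.003,"ax":0,"ay":0,"az":0}])

```text
time_s: 20.37
position: [469.4, -212.1, 21.8]
ee_rot: [0.676, 0.715, -0.124, 0.131]
ft_force: [0.0, 2.5, 6.2]
width: 57.1
finger_force: 30.0
```

play_rows(plan=[{"dx":-0.007,"dy":0,"dz":0.003,"ax":0,"ay":0,"az":0},{"dx":-0.007,"dy":0,"dz":0.003,"ax":0,"ay":0,"az":0}])

```text
time_s: 20.53
position: [469.4, -212.4, 21.7]
ee_rot: [0.676, 0.715, -0.123, 0.131]
ft_force: [-1.6, 6.8, 9.5]
width: 57.1
finger_force: 30.0
```

Run:
```python
from h import *
T,s=now();go(T,seat(0,0)); print(s["ft_force"].round(1),s["ft_torque"].round(2))
```

```text
d [ 0.008 -0.013 -0.005] a [-0.  0. -0.] rows 0.0 -> [ 468. -212.   22.]
[-1.6  6.8  9.5] [ 0.77 -0.04 -0.08]
```

```bash
cat > chk.py <<'E'
from h import *
import sys
s,d=snapw(sys.argv[1]); T,_=now()
B2=[((-55,30,10),(-55,66,10)),((55,30,10),(55,66,10)),((-55,67,10),(55,67,10))]
print("jig",edgefit(d,B2,(468,-222.6,.0555),6))
im=cv2.GaussianBlur(d["image"],(3,3),0).astype(float);rb=im[...,0]-im[...,2]
from fitheld import fitheld
L,Rr=[a[3:10] for a in fitheld(d,np.load("F.npy"))[2][:2]]
l=onplane(L,49,d);r=onplane(Rr,49,d);c=(l+r)/2;print("width",np.linalg.norm(l-r,axis=1).round(1)[[0,-1]],"mid in jig frame",((c-JB[:3,3])@JB[:3,:3]).round(2)[[0,3,-1]])
# top edge of end (plain bottom)
E
python3 chk.py w_f1
```

```text
jig (array([ 4.67884833e+02, -2.21925827e+02,  5.56403161e-02]), np.float64(1.2662854885502823), 90)fitheld.py:5: RuntimeWarning: divide by zero encountered in scalar divide
  i=np.argmax((a[1:]>th)&(a[:-1]<=th)); return i+(th-a[i])/(a[i+1]-a[i])
  df = [f_eval - f0 for f_eval in f_evals]
Traceback (most recent call last):
  File "chk.py", line 8, in <module>
    L,Rr=[a[3:10] for a in fitheld(d,np.load("F.npy"))[2][:2]]
                           ~~~~~~~^^^^^^^^^^^^^^^^^^^^
  File "fitheld.py", line 18, in fitheld
    r=least_squares(f,np.zeros(5),loss="soft_l1",x_scale=[1,1,1,.02,.02]);return r.x,r.fun,(L,Rr,Fp,Fw)
ValueError: Residuals are not finite in the initial point.
```

```bash
cat > chk.py <<'E'
from h import *
import sys
tag=sys.argv[1]
try: d=load(tag)
except FileNotFoundError: s,d=snapw(tag)
B2=[((-55,30,10),(-55,66,10)),((55,30,10),(55,66,10)),((-55,67,10),(55,67,10))]
v=edgefit(d,B2,(468,-222.6,.0555),6);print("jig",v)
J=M((v[0][0],v[0][1],0),v[0][2])
im=cv2.GaussianBlur(d["image"],(3,3),0).astype(float);rb=im[...,0]-im[...,2]
o=[]
for r in range(262,300,4):
    a=np.nonzero(rb[r,180:460]>17)[0]+180
    if len(a)<50: continue
    w=onplane([(a[0]-.5,r),(a[-1]+.5,r)],49,d);o.append([r,a[0],a[-1],np.linalg.norm(w[0]-w[1])]+list(((w.mean(0)-J[:3,3])@J[:3,:3])[:2]))
print(np.round(o,2))
# column profile for far end
c=rb[235:275,270:350].mean(1);b=im.sum(2)[235:275,270:350].mean(1);print(c.round(0).tolist(),b.round(0).tolist())
E
python3 chk.py w_f1
```

```text
jig (array([ 4.67884833e+02, -2.21925827e+02,  5.56403161e-02]), np.float64(1.2662854885502823), 90)
[[262.   223.   401.    56.78   0.98  50.78]
 [266.   222.   401.    57.51   0.82  49.16]
 [270.   223.   401.    57.61   0.98  47.52]
 [274.   224.   400.    57.39   0.98  45.86]
 [278.   224.   400.    57.82   0.97  44.17]
 [282.   224.   400.    58.25   0.97  42.45]
 [286.   225.   399.    58.03   0.97  40.71]
 [290.   226.   459.    78.19  11.16  38.94]
 [294.   226.   459.    78.79  11.24  37.14]
 [298.   227.   459.    79.06  11.48  35.32]]
[10.0, 10.0, 10.0, 10.0, 10.0, 10.0, 10.0, 10.0, 10.0, 10.0, 10.0, 14.0, 23.0, 33.0, 36.0, 35.0, 35.0, 36.0, 38.0, 38.0, 36.0, 33.0, 32.0, 32.0, 32.0, 32.0, 32.0, 32.0, 35.0, 40.0, 44.0, 45.0, 45.0, 45.0, 45.0, 45.0, 45.0, 45.0, 45.0, 45.0] [338.0, 338.0, 338.0, 338.0, 339.0, 339.0, 338.0, 338.0, 338.0, 339.0, 340.0, 329.0, 285.0, 226.0, 189.0, 174.0, 175.0, 194.0, 215.0, 220.0, 191.0, 142.0, 114.0, 112.0, 113.0, 113.0, 113.0, 112.0, 126.0, 161.0, 191.0, 199.0, 198.0, 197.0, 198.0, 197.0, 197.0, 198.0, 198.0, 198.0]
```

The panel sits ~1 mm to +x of the bed centre, so I'll ease off, shift −1 mm, then press to the fence again.

play_rows(plan=[{"dx":0.006,"dy":-0.002,"dz":-0.012,"ax":0,"ay":0,"az":0},{"dx":0.006,"dy":-0.012,"dz":-0.012,"ax":0,"ay":0,"az":0},{"dx":0.006,"dy":-0.012,"dz":-0.012,"ax":0,"ay":0,"az":0},{"dx":0.006,"dy":-0.012,"dz":-0.012,"ax":0,"ay":0,"az":0}])

```text
time_s: 20.92
position: [467.0, -211.9, 21.8]
ee_rot: [0.676, 0.715, -0.124, 0.13]
ft_force: [0.2, 1.6, 2.2]
width: 57.2
finger_force: 30.0
```

```bash
python3 chk.py w_f2 | sed -n '1,6p'; python3 -c "
from h import *
T,s=now();go(T,seat(0,0));print(s['ft_force'].round(1))"
```

```text
jig (array([ 4.67867375e+02, -2.22144953e+02,  5.55327581e-02]), np.float64(1.4833451473347328), 90)
[[262.   224.   401.    56.51  -1.15  51.53]
 [266.   222.   401.    57.56  -1.47  49.91]
 [270.   223.   401.    57.66  -1.31  48.27]
 [274.   224.   400.    57.44  -1.31  46.6 ]
 [278.   224.   400.    57.87  -1.31  44.91]
d [ 0.003  0.01  -0.002] a [-0.001  0.001  0.   ] rows 0.0 -> [ 468. -212.   22.]
[0.9 1.5 2.2]
```

play_rows(plan=[{"dx":0,"dy":0.012,"dz":0,"ax":0,"ay":0,"az":0},{"dx":0,"dy":0.012,"dz":0,"ax":0,"ay":0,"az":0},{"dx":0,"dy":0.012,"dz":0,"ax":0,"ay":0,"az":0}])

```text
time_s: 21.22
position: [467.9, -212.1, 21.8]
ee_rot: [0.676, 0.715, -0.125, 0.13]
ft_force: [-1.9, -0.7, 3.8]
width: 57.1
finger_force: 30.0
```

play_rows(plan=[{"dx":-0.008,"dy":0,"dz":0.003,"ax":0,"ay":0,"az":0},{"dx":-0.008,"dy":0,"dz":0.003,"ax":0,"ay":0,"az":0}])

```text
time_s: 21.38
position: [468.1, -212.4, 21.8]
ee_rot: [0.676, 0.715, -0.124, 0.13]
ft_force: [-1.1, 3.6, 5.7]
width: 57.3
finger_force: 30.0
```

play_rows(plan=[{"dx":-0.006,"dy":0,"dz":0.002,"ax":0,"ay":0,"az":0},{"dx":-0.006,"dy":0,"dz":0.002,"ax":0,"ay":0,"az":0}])

```text
time_s: 21.55
position: [468.1, -212.5, 21.8]
ee_rot: [0.676, 0.715, -0.124, 0.13]
ft_force: [-1.6, 6.9, 6.7]
width: 57.0
finger_force: 30.0
```

```bash
python3 chk.py w_f3 | sed -n '1,6p'; python3 -c "
from h import *
T,s=now();go(T,seat(0,0));print(s['ft_force'].round(1),T[:3,3])"
```

```text
jig (array([ 4.67874891e+02, -2.21959737e+02,  5.55729735e-02]), np.float64(1.4713878656477717), 90)
[[ 2.620e+02  2.240e+02  4.010e+02  5.651e+01 -3.000e-02  5.067e+01]
 [ 2.660e+02  2.230e+02  4.010e+02  5.724e+01 -1.900e-01  4.906e+01]
 [ 2.700e+02  2.230e+02  4.010e+02  5.766e+01 -1.900e-01  4.742e+01]
 [ 2.740e+02  2.240e+02  4.000e+02  5.744e+01 -1.900e-01  4.575e+01]
 [ 2.780e+02  2.240e+02  4.000e+02  5.786e+01 -2.000e-01  4.406e+01]
d [ 0.008  0.    -0.005] a [-0.001 -0.    -0.   ] rows 0.0 -> [ 468. -212.   22.]
[-1.9  7.6  7.6] [ 468.0769963  -212.47366792   21.76358042]
```

Centred within 0.2 mm and pressed on the fence (7 N). Release.

play_rows(plan=[{"dx":-0.006,"dy":0,"dz":-0.001,"ax":0,"ay":0,"az":0},{"dx":-0.006,"dy":0,"dz":-0.001,"ax":0,"ay":0,"az":0}])

```text
time_s: 21.77
position: [468.1, -212.5, 21.8]
ee_rot: [0.676, 0.715, -0.124, 0.129]
ft_force: [-1.9, 9.4, 7.3]
width: 57.1
finger_force: 30.0
```

play_rows(plan=[{"dx":0,"dy":0,"dz":0,"ax":0,"ay":0,"az":0},{"dx":0,"dy":0,"dz":0,"ax":0,"ay":0,"az":0},{"dx":0,"dy":0,"dz":0,"ax":0,"ay":0,"az":0},{"dx":0,"dy":0,"dz":0,"ax":0,"ay":0,"az":0},{"dx":0,"dy":0,"dz":0,"ax":0,"ay":0,"az":0},{"dx":0,"dy":0,"dz":0,"ax":0,"ay":0,"az":0}], fingers=0)

```text
time_s: 22.27
position: [468.1, -214.0, 22.0]
ee_rot: [0.676, 0.715, -0.124, 0.13]
ft_force: [-0.8, -0.0, 0.4]
width: 84.6
finger_force: 0.0
```

```bash
python3 chk.py w_f4 | sed -n '1,6p'; python3 -c "
from h import *
T,s=now();print(s['ft_force'].round(1),T[:3,3],s['width'],s['time_s'])
V=T.copy();V[:3,3]-=T[:3,2]*95
K=JB@[0,-84,73,1];print('knob',K)
q=s['joint_pos']
def kn(ang,up,z=73):
    A=np.eye(4);A[:3,:3]=rz(.0555+ang)@np.array([[0,1,0],[1,0,0],[0,0,-1.]]);A[:3,3]=K[:3]+[0,0,z-73-G+up];return A
for a in(0,-.2,.17,-1.4,-1.57,1.4,1.57):
    qq,c=ik(kn(a,0),[-.6,.1,1.9,0,1.2,-.6]);print(a,qq.round(2),round(c,4))
go(T,V)"
```

```text
jig (array([ 4.67874608e+02, -2.21952465e+02,  5.55385865e-02]), np.float64(1.2521016291228526), 90)
[[ 2.620e+02  2.230e+02  4.020e+02  5.724e+01 -1.700e-01  4.909e+01]
 [ 2.660e+02  2.230e+02  4.020e+02  5.766e+01 -1.800e-01  4.747e+01]
 [ 2.700e+02  2.240e+02  4.010e+02  5.743e+01 -1.800e-01  4.582e+01]
 [ 2.740e+02  2.250e+02  4.000e+02  5.721e+01 -1.800e-01  4.415e+01]
 [ 2.780e+02  2.250e+02  4.000e+02  5.763e+01 -1.800e-01  4.246e+01]
[-0.1  0.5  0.9] [ 468.12440207 -213.98020288   22.07926462] 85.6728146326296 22.3167
knob [ 473.25960701 -306.4706627    73.            1.        ]
0 [-0.71  0.26  1.82 -0.    1.06 -0.77] 0.0
-0.2 [-0.71  0.26  1.82 -0.    1.06 -0.57] 0.0
0.17 [-0.71  0.26  1.82 -0.    1.06 -0.94] 0.0
-1.4 [-0.71  0.26  1.82  0.    1.06  0.63] 0.0
-1.57 [-0.71  0.26  1.82  0.    1.06  0.8 ] 0.0
1.4 [-0.71  0.26  1.82  0.    1.06 -2.17] 0.0
1.57 [-0.71  0.26  1.82  0.    1.06 -2.34] 0.0
d [ 0.    0.   -0.95] a [-0.  0. -0.] rows 2.3 -> [ 466. -180.  111.]
```

play_rows(plan=[{"dx":0,"dy":0,"dz":-0.08,"ax":0,"ay":0,"az":0},{"dx":0,"dy":0,"dz":-0.25,"ax":0,"ay":0,"az":0},{"dx":0,"dy":0,"dz":-0.6,"ax":0,"ay":0,"az":0},{"dx":0,"dy":0,"dz":-0.95,"ax":0,"ay":0,"az":0},{"dx":0,"dy":0,"dz":-0.95,"ax":0,"ay":0,"az":0},{"dx":0,"dy":0,"dz":-0.95,"ax":0,"ay":0,"az":0}])

```text
time_s: 22.82
position: [468.6, -180.2, 114.2]
ee_rot: [0.675, 0.715, -0.123, 0.133]
ft_force: [-0.8, -0.8, -1.1]
width: 87.2
finger_force: 0.0
```

```bash
cat >> h.py <<'E'
def down(x,y,z,ya):
    A=np.eye(4);A[:3,:3]=rz(ya)@np.array([[0,1,0],[1,0,0],[0,0,-1.]]);A[:3,3]=[x,y,z];return A
E
python3 - <<'E'
from h import *
T,s=now()
go(T,down(470,-240,190,.0555),down(472,-310,215,.0555))
sc,tp=load("scene0"),load("top0")
a=lambda u,c,h:np.array(c)-h+(np.array(u,float)+.5)*2*h/264-.5
p1=a((51,150),(221,311),55);p2=a((244,120),(410,257),42)
Ji=np.linalg.inv(JB)
for z in(30,40,50,60,70): print(z,[(Ji@np.r_[onplane(p,z,d)[0],1])[:2].round(0) for p,d in((p1,sc),(p2,tp))])
E
```

```text
d [-0.829 -0.018 -0.496] a [0.002 0.182 0.001] rows 2.9 -> [ 470. -240.  190.]
d [-0.7   -0.019 -0.25 ] a [0. 0. 0.] rows 1.8 -> [ 472. -310.  215.]
30 [array([-20., -94.]), array([   2., -119.])]
40 [array([-12., -99.]), array([   1., -116.])]
50 [array([  -4., -103.]), array([  -0., -114.])]
60 [array([   4., -108.]), array([  -1., -111.])]
70 [array([  12., -113.]), array([  -2., -109.])]
```

play_rows(plan=[{"dx":-0.829,"dy":-0.018,"dz":-0.496,"ax":0.002,"ay":0.182,"az":0.001},{"dx":-0.829,"dy":-0.018,"dz":-0.496,"ax":0.002,"ay":0.182,"az":0.001},{"dx":-0.829,"dy":-0.018,"dz":-0.496,"ax":0.002,"ay":0.182,"az":0.001},{"dx":-0.829,"dy":-0.018,"dz":-0.496,"ax":0.002,"ay":0.182,"az":0.001}])

```text
time_s: 23.15
position: [470.4, -247.2, 192.4]
ee_rot: [0.69, 0.724, 0.001, 0.001]
ft_force: [0.7, -0.5, 0.5]
width: 87.0
finger_force: 0.0
```

play_rows(plan=[{"dx":-0.7,"dy":-0.019,"dz":-0.25,"ax":0,"ay":0,"az":0},{"dx":-0.7,"dy":-0.019,"dz":-0.25,"ax":0,"ay":0,"az":0},{"dx":-0.7,"dy":-0.019,"dz":-0.25,"ax":0,"ay":0,"az":0},{"dx":-0.7,"dy":-0.019,"dz":-0.25,"ax":0,"ay":0,"az":0},{"dx":-0.7,"dy":-0.019,"dz":-0.25,"ax":0,"ay":0,"az":0}])

```text
time_s: 23.57
position: [469.2, -309.3, 209.7]
ee_rot: [0.688, 0.725, -0.001, -0.004]
ft_force: [-0.3, 0.8, 0.3]
width: 87.2
finger_force: 0.0
```

```bash
cat > look.py <<'E'
from h import *
import sys
s,d=snapw(sys.argv[1]);print(s["position"].round(1),s["width"])
v,r,m=edgefit(d,BASE[:]+[],(468,-222.3,.0555));print("jig",v.round(3),round(r,2),m);J=M((v[0],v[1],0),v[2]);Ji=np.linalg.inv(J)
p=quad(-29,29,-50,50,49);pv,r,m=edgefit(d,p[1:],(v[0],v[1],v[2]),5);print("panel rel jig",(Ji@[pv[0],pv[1],0,1])[:2].round(2),(pv[2]-v[2]).round(4),round(r,2),m)
pv,r,m=edgefit(d,p,(v[0],v[1],v[2]),5);print("  4 edges",(Ji@[pv[0],pv[1],0,1])[:2].round(2),(pv[2]-v[2]).round(4),round(r,2),m)
h=cv2.cvtColor(d["image"],cv2.COLOR_RGB2HSV);mk=cv2.inRange(h,(8,150,60),(24,255,255))
kp=proj((J@[0,-84,84.5,1])[:3],d)[0];print("knob px",kp.round(0))
x,y=map(int,kp);w=np.zeros_like(mk);w[max(0,y-50):y+50,max(0,x-50):x+50]=1;mk*=w
n,lab,st,ce=cv2.connectedComponentsWithStats(mk)
for i in range(1,n):
    if st[i,4]>60:
        c=np.argwhere(lab==i)[:,::-1].astype(np.float32);print(st[i],ce[i].round(1),cv2.minAreaRect(c))
bright=h[...,2];print("V levels of orange",np.percentile(bright[mk>0],[5,25,50,75,95]) if (mk>0).any() else None)
E
python3 look.py w_k1
```

```text
[ 469.2 -309.3  209.7] 87.19627727675011
jig [ 4.67967e+02 -2.22937e+02  5.30000e-02] 0.23 90
panel rel jig [0.03 0.15] 0.0051 0.25 90
  4 edges [0.02 0.39] 0.0061 0.26 120
knob px [320. 231.]
[ 290  202   60   44 1116] [317.4 224. ] ((322.22418212890625, 223.18966674804688), (58.865421295166016, 41.03866958618164), 21.801406860351562)
V levels of orange [ 93.  127.5 185.  187.  189. ]
```

Panel on the bed: x +0.03, y +0.2, yaw 0.3° — good. Now the knob's bar angle from its bright top.

```bash
cat > knob.py <<'E'
from h import *
import sys
d=load(sys.argv[1]);h=cv2.cvtColor(d["image"],cv2.COLOR_RGB2HSV);mk=((h[...,0]>7)&(h[...,0]<25)&(h[...,1]>150)&(h[...,2]>160)).astype(np.uint8)
J=M((467.97,-222.94,0),.055);kp=proj((J@[0,-84,84.5,1])[:3],d)[0].astype(int);w=np.zeros_like(mk);w[max(kp[1]-50,0):kp[1]+50,kp[0]-50:kp[0]+50]=1;mk*=w
n,lab,st,ce=cv2.connectedComponentsWithStats(mk)
for i in range(1,n):
    if st[i,4]<100: continue
    c=np.argwhere(lab==i)[:,::-1].astype(float);W=onplane(c,84.5,d)[:,:2];r=cv2.minAreaRect(W.astype(np.float32));b=cv2.boxPoints(r)
    e=[b[1]-b[0],b[2]-b[1]];l=max(e,key=np.linalg.norm);print("centre",np.array(r[0]).round(1),"size",np.round(r[1],1),"bar dir rel jig+y (deg ccw)",(np.degrees(np.arctan2(l[1],l[0])-.055)-90)%180,"mean",W.mean(0).round(1))
E
python3 knob.py w_k1; python3 -c "
from h import *
K=(JB@[0,-84,0,1])[:3];print(K)"
```

```text
centre [ 472. -308.] size [15.2 43.2] bar dir rel jig+y (deg ccw) 71.1585 mean [ 467.7 -306.1]
[ 473.25960701 -306.4706627     0.        ]
```

Run:
```python
from h import *
T,s=now()
W=[down(473,-306.7,112,1.295),down(473,-306.7,64,1.295)]
q=s["joint_pos"]
for w in W+[down(473,-306.7,64,1.295-.6),down(473,-306.7,64,.05)]: q,c=ik(w,q);print(q.round(2),round(c,4))
go(T,*W)
```

```text
[-0.72  0.18  1.79  0.    1.17 -2.01] 0.0
[-0.72  0.24  1.82 -0.    1.08 -2.01] 0.0
[-0.72  0.24  1.82  0.    1.08 -1.41] 0.0
[-0.72  0.24  1.82  0.    1.08 -0.77] 0.0
d [0.015 0.045 0.977] a [-0.002 -0.004 -0.621] rows 9.9 -> [ 473. -307.  112.]
d [ 0.   -0.    0.48] a [0. 0. 0.] rows 1.2 -> [ 473. -307.   64.]
```

play_rows(plan=[{"dx":0.015,"dy":0.045,"dz":0.3,"ax":-0.002,"ay":-0.004,"az":-0.62},{"dx":0.015,"dy":0.045,"dz":0.5,"ax":-0.002,"ay":-0.004,"az":-0.62},{"dx":0.015,"dy":0.045,"dz":0.7,"ax":-0.002,"ay":-0.004,"az":-0.62},{"dx":0.015,"dy":0.045,"dz":0.97,"ax":-0.002,"ay":-0.004,"az":-0.62},{"dx":0.015,"dy":0.045,"dz":0.97,"ax":-0.002,"ay":-0.004,"az":-0.62},{"dx":0.015,"dy":0.045,"dz":0.97,"ax":-0.002,"ay":-0.004,"az":-0.62},{"dx":0.015,"dy":0.045,"dz":0.97,"ax":-0.002,"ay":-0.004,"az":-0.62},{"dx":0.015,"dy":0.045,"dz":0.97,"ax":-0.002,"ay":-0.004,"az":-0.62},{"dx":0.015,"dy":0.045,"dz":0.97,"ax":-0.002,"ay":-0.004,"az":-0.62},{"dx":0.015,"dy":0.045,"dz":0.97,"ax":-0.002,"ay":-0.004,"az":-0.62},{"dx":0.015,"dy":0.045,"dz":0.97,"ax":-0.002,"ay":-0.004,"az":-0.62},{"dx":0.015,"dy":0.045,"dz":0.97,"ax":-0.002,"ay":-0.004,"az":-0.62},{"dx":0.015,"dy":0.045,"dz":0.97,"ax":-0.002,"ay":-0.004,"az":-0.62}], fingers=0.55)

```text
time_s: 24.7
position: [473.9, -307.3, 114.2]
ee_rot: [0.139, 0.99, -0.001, 0.001]
ft_force: [-0.5, 0.7, 0.6]
width: 39.4
finger_force: 0.0
```

```bash
python3 - <<'E'
from h import *
T,s=now();print(s["width"]);go(T,down(473,-306.7,112,1.295),down(473,-306.7,64,1.295))
snapw("w_k2")
E
python3 knob.py w_k2
```

```text
39.41539313425092
d [0.011 0.003 0.022] a [-0.     0.001 -0.002] rows 0.1 -> [ 473. -307.  112.]
d [ 0.   -0.    0.48] a [0. 0. 0.] rows 1.2 -> [ 473. -307.   64.]
centre [ 469.9 -303.3] size [17.7 36.8] bar dir rel jig+y (deg ccw) 70.78216 mean [ 469.3 -304.3]
```

play_rows(plan=[{"dx":0.01,"dy":0.003,"dz":0.15,"ax":0,"ay":0,"az":0},{"dx":0.01,"dy":0.003,"dz":0.3,"ax":0,"ay":0,"az":0},{"dx":0.01,"dy":0.003,"dz":0.3,"ax":0,"ay":0,"az":0}])

```text
time_s: 25.0
position: [471.5, -306.1, 81.6]
ee_rot: [0.139, 0.99, 0.001, -0.001]
ft_force: [-0.9, 0.7, -1.1]
width: 38.9
finger_force: 0.0
```

play_rows(plan=[{"dx":0,"dy":0,"dz":0.1,"ax":0,"ay":0,"az":0},{"dx":0,"dy":0,"dz":0.2,"ax":0,"ay":0,"az":0},{"dx":0,"dy":0,"dz":0.2,"ax":0,"ay":0,"az":0}])

```text
time_s: 25.25
position: [472.3, -307.1, 62.6]
ee_rot: [0.139, 0.99, -0.0, -0.0]
ft_force: [-0.6, -0.1, -0.2]
width: 39.2
finger_force: 0.0
```

play_rows(plan=[{"dx":0,"dy":0,"dz":0,"ax":0,"ay":0,"az":0},{"dx":0,"dy":0,"dz":0,"ax":0,"ay":0,"az":0},{"dx":0,"dy":0,"dz":0,"ax":0,"ay":0,"az":0},{"dx":0,"dy":0,"dz":0,"ax":0,"ay":0,"az":0},{"dx":0,"dy":0,"dz":0,"ax":0,"ay":0,"az":0},{"dx":0,"dy":0,"dz":0,"ax":0,"ay":0,"az":0}], fingers=1)

```text
time_s: 25.75
position: [474.1, -306.5, 65.2]
ee_rot: [0.139, 0.99, 0.001, 0.002]
ft_force: [2.6, 7.4, 3.5]
width: 11.7
finger_force: 30.0
```

play_rows(plan=[{"dx":0,"dy":0.008,"dz":0,"ax":0,"ay":0,"az":0},{"dx":0,"dy":0.008,"dz":0,"ax":0,"ay":0,"az":0}])

```text
time_s: 25.92
position: [474.1, -306.4, 65.1]
ee_rot: [0.138, 0.99, -0.0, 0.002]
ft_force: [1.1, 5.3, 3.6]
width: 12.1
finger_force: 30.0
```

play_rows(plan=[{"dx":0,"dy":0,"dz":0,"ax":0,"ay":0,"az":0.05},{"dx":0,"dy":0,"dz":0,"ax":0,"ay":0,"az":0.1},{"dx":0,"dy":0,"dz":0,"ax":0,"ay":0,"az":0.15},{"dx":0,"dy":0,"dz":0,"ax":0,"ay":0,"az":0.2},{"dx":0,"dy":0,"dz":0,"ax":0,"ay":0,"az":0.25},{"dx":0,"dy":0,"dz":0,"ax":0,"ay":0,"az":0.3},{"dx":0,"dy":0,"dz":0,"ax":0,"ay":0,"az":0.3}])

```text
time_s: 26.5
position: [473.9, -306.7, 65.1]
ee_rot: [0.426, 0.905, -0.0, 0.002]
ft_force: [1.5, 5.0, 4.6]
width: 11.7
finger_force: 30.0
```

Run:
```python
from h import *
T,s=now();print(s["ft_force"].round(1),s["ft_torque"].round(2),s["position"].round(1),s["width"]);print("y_angle",np.arctan2(T[1,1],T[0,1]), "value est",1.4-(np.arctan2(T[1,1],T[0,1])-.0555))
```

```text
[1.5 5.  4.6] [ 0.91 -0.3   0.03] [ 473.9 -306.7   65.1] 11.68211580542602
y_angle 0.6898622344592734 value est 0.7656377655407265
```

play_rows(plan=[{"dx":0,"dy":0,"dz":0,"ax":0,"ay":0,"az":0.05},{"dx":0,"dy":0,"dz":0,"ax":0,"ay":0,"az":0.1},{"dx":0,"dy":0,"dz":0,"ax":0,"ay":0,"az":0.15},{"dx":0,"dy":0,"dz":0,"ax":0,"ay":0,"az":0.2},{"dx":0,"dy":0,"dz":0,"ax":0,"ay":0,"az":0.25},{"dx":0,"dy":0,"dz":0,"ax":0,"ay":0,"az":0.28},{"dx":0,"dy":0,"dz":0,"ax":0,"ay":0,"az":0.28}])

```text
time_s: 27.08
position: [473.6, -306.9, 65.1]
ee_rot: [0.658, 0.753, 0.0, 0.001]
ft_force: [-0.5, 5.2, 5.2]
width: 11.9
finger_force: 30.0
```

Run:
```python
from h import *
T,s=now();print(s["ft_force"].round(1),s["ft_torque"].round(2),s["position"].round(1),s["width"]);print("value est",1.4-(np.arctan2(T[1,1],T[0,1])-.0555))
```

```text
[-0.5  5.2  5.2] [ 0.72 -0.06 -0.06] [ 473.6 -306.9   65.1] 11.88744024338246
value est 1.3223447929363559
```

play_rows(plan=[{"dx":0,"dy":0,"dz":0,"ax":0,"ay":0,"az":0.025},{"dx":0,"dy":0,"dz":0,"ax":0,"ay":0,"az":0.025},{"dx":0,"dy":0,"dz":0,"ax":0,"ay":0,"az":0.025}])

```text
time_s: 27.33
position: [473.6, -306.9, 65.1]
ee_rot: [0.676, 0.737, 0.0, 0.001]
ft_force: [0.4, 4.4, 5.1]
width: 11.4
finger_force: 30.0
```

play_rows(plan=[{"dx":0,"dy":0,"dz":0,"ax":0,"ay":0,"az":0},{"dx":0,"dy":0,"dz":0,"ax":0,"ay":0,"az":0},{"dx":0,"dy":0,"dz":0,"ax":0,"ay":0,"az":0},{"dx":0,"dy":0,"dz":0,"ax":0,"ay":0,"az":0},{"dx":0,"dy":0,"dz":0,"ax":0,"ay":0,"az":0}], fingers=0.5)

```text
time_s: 27.75
position: [473.3, -307.3, 64.4]
ee_rot: [0.677, 0.736, -0.0, 0.001]
ft_force: [-0.4, 0.5, 0.2]
width: 36.5
finger_force: 0.0
```

play_rows(plan=[{"dx":0,"dy":0,"dz":-0.1,"ax":0,"ay":0,"az":0},{"dx":0,"dy":0,"dz":-0.4,"ax":0,"ay":0,"az":0},{"dx":0,"dy":0,"dz":-0.8,"ax":0,"ay":0,"az":0},{"dx":0,"dy":0,"dz":-1,"ax":0,"ay":0,"az":0},{"dx":0,"dy":0,"dz":-1,"ax":0,"ay":0,"az":0}])

```text
time_s: 28.17
position: [476.3, -309.6, 171.9]
ee_rot: [0.677, 0.736, 0.0, 0.007]
ft_force: [-0.6, -0.4, 0.1]
width: 43.7
finger_force: 0.0
```

play_rows(plan=[{"dx":0,"dy":0,"dz":-0.5,"ax":0,"ay":0,"az":0},{"dx":0,"dy":0,"dz":-0.5,"ax":0,"ay":0,"az":0},{"dx":0,"dy":0,"dz":-0.5,"ax":0,"ay":0,"az":0},{"dx":0,"dy":0,"dz":-0.5,"ax":0,"ay":0,"az":0}])

```text
time_s: 28.5
position: [473.4, -307.1, 215.0]
ee_rot: [0.677, 0.736, -0.0, 0.002]
ft_force: [-0.4, 0.6, 0.1]
width: 43.4
finger_force: 0.0
```

```bash
python3 look.py w_end; python3 knob.py w_end
```

```text
[ 473.4 -307.1  215. ] 43.43345652294917
jig [ 4.68026e+02 -2.22843e+02  5.50000e-02] 0.25 90
panel rel jig [-0.03  0.16] 0.0001 0.25 90
  4 edges [-0.03  0.32] 0.0002 0.27 111
knob px [312. 231.]
[294 197  36  61 406] [309.7 220.4] ((309.17303466796875, 226.6176300048828), (33.23335647583008, 61.1858024597168), 11.821487426757812)
V levels of orange [106. 171. 199. 201. 205.]
centre [ 471.1 -305.9] size [11.1 43.6] bar dir rel jig+y (deg ccw) 176.9389 mean [ 468.2 -301.6]
```

The bar now lies along jig +y (value ≈1.4, locked), and the panel is square (0.0002 rad), centred (−0.03 mm) and flush. The arm is clear, so I'm handing in.

```bash
python3 -c "
from station import arm
print(arm.job_done())"
```

```text
the job is handed in; nothing more can be done
None
```

The job is handed in at about 28.6 s on the robot's clock. The panel lies walnut face up on the bed, measured about 0.03 mm off centre, square, and within about 0.3 mm of the fence. The clamp knob is turned to about 1.4, past the lock point, and the arm is clear; no verdict came back.

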